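# Shut the loupe away in its sealed case

## Task

Set the eye loupe upright in the round nest of the open instrument case (don't drop it in), then swing the lid over and press its front edge down against the rubber gasket until the spring catch snaps and the lid stays shut by itself. Never push on the lid harder than 20 N, and leave the other things on the bench where they are.

Things in the scene. Friction and masses are not known exactly. Their poses are not given: they have to be found in the camera images.
- loupe_center (a point): centre (half-way up) of the eye loupe: a plain black short cylinder, open at the top, 28 mm in diameter and 21 mm high, 28 g, standing upright and loose on the worktop to the left of the case; z is its upright axis
- case: the grey instrument case, which does not move: base 110 mm (x) by 96 mm (y) by 34 mm high. Origin at the centre of its underside; its own -x side is the front, with the catch, turned to the robot's left; the lid's hinge is along its own +x side, at the right. Inside, flush with the rim, is a dark foam deck with one round nest, 15 mm in front of the middle
- gasket_front (a point): middle of the top of the uncompressed rubber gasket at the front of the case, 49 mm above the worktop, 15 mm above the rim (fixed point of the case). The gasket pushes back on the lid's front with about 2 N at first touch and 0.55 N more for each mm it is squeezed
- catch_front (a point): middle of the case's front face, 20 mm up, where a steel plate carries the spring catch with a brass nose. The plate's height setting differs each time, unmeasured: the gasket must be squeezed by anything from a few mm to over 1 cm before the nose snaps over the lid's bar; about 1.5 mm deeper the bar stops hard on a ledge. The catch adds a few N just before it snaps; 15 N on the lid's front edge always shuts it
- nest (a point): centre of the floor of the round nest, 25 mm above the worktop: 34 mm in diameter, 9 mm deep, vertical; axes as those of the case. A seated loupe stands 12 mm proud of the deck, its centre 10.5 mm above this point; an unseated one blocks the lid
- lid_shell (a joint): angle of the lid in rad: 0 = lying level, fully down; grows as it opens, up to 2.1; starts open, leaning back to the right, at 1.8 to 2.0. The hinge is stiff (0.04 N m friction), so that the lid about stays where it is left. Resting on the gasket, not caught, it reads 0.117 to 0.155; caught, less than 0.1
- lid_axis (a point): point on the lid's hinge axis (the case's y direction), at mid-width, 59 mm behind the case's centre and 36 mm above the worktop
- lid_edge (a point): middle of the free front edge of the lid, at its outer (top) face. The lid is a grey shell 110 mm long, 96 mm wide and 16 mm deep, open below, 80 g; this point lies 114 mm from the hinge axis along the lid and 16 mm out from it. A steel hasp with a round bar hangs from the front edge down to 26 mm below the lid's lower rim, 6 mm in front
- lid_press (a point): point on the outer (top) face of the lid, at mid-width, 10 mm behind the front edge, a good place to press; its z axis is the outward normal of that face
- tape_roll: roll of masking tape, 48 mm across, 12 mm high; leave alone. Origin at the centre of its underside
- cork_disc: brown cork disc, 25 mm across, 12 mm high; leave alone. Origin at the centre of its underside
- ring_clamp: wooden ring clamp, 30 x 135 x 21 mm, lying along y at the edge of the worktop nearest the robot; leave alone. Origin at the centre of its underside
- powder_jar: jar with a brass-coloured cap, 45 mm across, 53 mm high, to the left of the case; leave alone. Origin at the centre of its underside
- side_cutters: side cutters with blue grips, 49 x 106 x 12 mm, to the right of the case; leave alone. Origin at the centre of its underside
- tool_wallet: black folded tool wallet, 28 x 74 x 8 mm, to the left of the case, nearer the robot; leave alone. Origin at the centre of its underside
Not all that is in view belongs to the job. What is shaped like the part that bears loupe_center but red or turquoise is not meant.

How it is judged (in metres and radians):
On the way, in this order (a step that is already met when the one before it is completed fails the run):
1. the loupe stands upright in the nest, let go, with the lid still open (horizontal distance between loupe_center and nest below 0.006 m and z of loupe_center in the frame of nest below 0.0145 m and angle between loupe_center's own z axis and vertical below 0.15 rad and contact force between the fingers and loupe below 0.1 N and value of joint lid_shell above 0.5 rad), for 0.2 s.
2. the lid has been swung over and lies on or near the gasket, the loupe still in its nest (horizontal distance between loupe_center and nest below 0.006 m and z of loupe_center in the frame of nest below 0.0145 m and angle between loupe_center's own z axis and vertical below 0.15 rad and value of joint lid_shell below 0.25 rad), for 0.05 s.
At the end, for the whole second after the job is handed in: the loupe stands upright in the nest (centre within 6 mm of the nest's axis, fully down), the robot has let go of everything, and the lid stays caught by itself below 0.102 rad against the push of the gasket (horizontal distance between loupe_center and nest below 0.006 m and z of loupe_center in the frame of nest below 0.0145 m and angle between loupe_center's own z axis and vertical below 0.15 rad and value of joint lid_shell below 0.102 rad and velocity of joint lid_shell below 0.05 rad/s); the robot touches nothing.
It fails at once if the robot pushes on the lid with more than 20 N (contact force between any of the arm, the fingers and lid_shell above 20 N).
It fails at once if the loupe is dropped from more than about 3 cm (linear speed of loupe above 0.8 m/s and contact force between the fingers and loupe below 0.05 N).
It fails at once if one of the other things on the bench is moved by more than 3 cm (distance of any of tape_roll, cork_disc, ring_clamp, powder_jar, side_cutters, tool_wallet from where it was at the start of the episode above 0.03 m).
It also fails if it takes over 61 s, if anything falls off the work surface, if the arm or the gripper's body presses on something with over 40 N, if the wrist force passes 120 N, or if a joint passes its speed limit or range.

## Robot

A 7-joint arm with a two-finger parallel gripper is mounted at the origin on a cart in front of the work surface, level with it; the furniture and walls round the work are solid. World frame = base frame: x ahead of the robot, y to its left, z up, the work surface at z = 0. Lengths are in mm, angles in rad, forces in N, time in s.
With the tool pointing down it reaches from about 375 to 925 mm from the base axis. Payload 3.1 kg.
Tool frame: the origin (TCP) lies between the finger pads; the fingertips stand 25 mm ahead of it and the grasp point (between the pads) lies 6 mm ahead of it (arm.tcp_to_tips is the z of the fingertips in the tool frame, in mm); z points along the fingers, y is the line along which they close (so a half turn about z gives the same grasp; the last joint's range is limited). The gripper opens to 85 mm and grips with 20 to 120 N. Pads are 22 mm wide; open, the fingers measure 114 mm over their backs; the gripper's body (76 mm by 85 mm) begins 54 mm behind the grasp point. The pads swing forward as they close: fully open they stand 13 mm farther back than shut.
Start: joints at [1.215, 0.383, 0.044, 1.598, -0.018, 1.161, -0.05], TCP at [165.739, -628.517, 256.269] pointing down, gripper open.
Joint ranges: [-2.61, 2.61], [-0.41, 2.15], [-1.48, 1.57], [0, 2.5], [-1.57, 4.71], [0.05, 1.97], [-2.85, 2.85]. Speed limits (rad/s): [2.79, 2.79, 3.14, 3.14, 3.14, 3.14, 3.14].

## Interface

Orientations are given as [roll, pitch, yaw] about the fixed x, y, z axes, in that order (R = Rz(yaw) Ry(pitch) Rx(roll)).
In Python, from rig import arm gives the robot as it stands.
- The arm moves only by the tool play_rows, never from a script. Its argument "deltas" is a list of rows, each a list of 7 numbers: the shift along the tool's x, y, z in mm, then the turn, a rotation vector about the tool's x, y, z in rad, then the opening, from 0 (shut) to 1 (fully open). In form: [[dx, dy, dz, wx, wy, wz, grip], ...]. A call has exactly 8 rows; each row is the pose to reach, as a shift and turn from the pose commanded when the call began, along the tool's axes at that moment; what a row does not reach only later rows make up. A row lasts 1/12 s, in which the tool goes at most 41.7 mm and 7.16 degrees, less where a joint would pass 70% of its speed; a pose out of reach is approached as far as the arm can. A call with a gripper value outside its range is refused whole. The fingers move at their own pace and stop on an object; "grip_force" is the grip in N (left out, the last holds). Time passes only in rows, so rows that repeat a pose let the fingers close, or fill a call up. It gives the time, the measured TCP pose, the force, the opening and the grip force at its end, in the units of the state.
- arm.read_state(): the state, without advancing time (a new reading comes with each control period).
- arm.grab_frame(name): name is "scene" or "side" or "wrist"; returns the picture (480x640x3 uint8, blue, green, red); there is no depth.
- arm.calibration(name): a dict with "mtx" (3x3 intrinsics, pixels), "dist" ([k1, k2, p1, p2, k3] as OpenCV has them; the pictures are not rectified), "camera_from_world" (4x4, takes a point from world to camera coordinates). Camera axes: x right, y down, z forward; pixel columns grow to the right and rows downward; lengths in mm; the calibration is good to about 2 mm. A picture is of the moment at which its call begins: read the wrist's pose just before it. calibration takes no time and is no camera call; for the wrist camera it gives the pose at the moment of the call.
- arm.job_done(): hands the job in; it is judged then, once.
The state is a dict: "time": time; "qpos": joint angles; "dq": joint speeds; "joint_efforts": joint torques, N m; "tool_pos": TCP position; "tool_rot": TCP orientation; "wrist_force": force on the tool from outside, world axes, zero at the start; "torque": the same for the moment, N m; "opening": finger opening in mm; "gripper_force": force on a finger pad.
Only numpy, scipy, OpenCV 4.12 (cv2) and the standard library are available. Lean on these libraries where they do the work, as an engineer would, in place of code of your own. Each camera call takes 0.05 s, during which the arm holds its last target. There are 200 camera calls.

## Working session

There is one attempt and no reset: what is moved stays moved. The work goes in short steps, Python scripts to look and compute and a tool call to move; the robot and the scene stay as the last step left them, time stands still between calls to the robot, and variables do not carry over. Pictures are saved under pics/ and viewed, at most 10 in all, crops included, and the job is handed in when it is done.

Besides the shell and the picture viewer there is one more tool, called after ">>>" by a JSON object that holds its "fn" and its "kwargs", one argument or row to a line. play_rows: Moves the arm, as the interface text tells. Its arguments: {"type":"object","properties":{"deltas":{"type":"array","items":{"type":"array","items":{"type":"number"}}},"grip_force":{"type":"number"}},"required":["deltas"]}

```bash
ls; mkdir -p pics; python3 - <<'E'
from rig import arm
import cv2
s=arm.read_state(); print(s)
for n in("scene","side"):
    cv2.imwrite(f"pics/{n}0.png",arm.grab_frame(n))
    c=arm.calibration(n);print(n,c["mtx"],c["dist"],c["camera_from_world"])
E
```

```text
pics
{'time': 0.0, 'qpos': array([ 1.21525096,  0.38381205,  0.04385449,  1.59956458, -0.01792354,
        1.16119035, -0.04992282]), 'dq': array([ 2.70608786e-04, -1.16980416e-03, -1.80899950e-03, -3.32424652e-04,
       -5.10883991e-05, -1.22691334e-03, -8.95641381e-04]), 'joint_efforts': array([ 6.95879953e-04, -4.33457136e+01,  1.02505524e+00, -2.49510723e+01,
        1.06103456e-02,  1.12575525e-02,  1.46358850e-06]), 'tool_pos': array([ 165.45681996, -627.69157929,  254.90656543]), 'tool_rot': array([-3.13901409e+00,  1.23722631e-04,  2.57774179e-01]), 'wrist_force': array([-0.46434036, -0.34195943,  0.06670666]), 'torque': array([-0.03005957,  0.00770955,  0.00314066]), 'gripper_force': 0.0, 'opening': 85.4959952328237}
scene [[462.13860865   0.         325.36095636]
 [  0.         462.13860865 235.51189589]
 [  0.           0.           1.        ]] [-0.06163722  0.          0.          0.          0.        ] [[ 5.65882531e-01 -8.24443168e-01  8.39189338e-03 -2.48413607e+02]
 [-5.19404713e-01 -3.64377507e-01 -7.72947460e-01  3.13261713e+02]
 [ 6.40309070e-01  4.33038676e-01 -6.34414533e-01  5.65284803e+02]
 [ 0.00000000e+00  0.00000000e+00  0.00000000e+00  1.00000000e+00]]
side [[568.0422841    0.         304.02758576]
 [  0.         568.0422841  243.45746382]
 [  0.           0.           1.        ]] [-0.16721413  0.          0.          0.          0.        ] [[-9.81288199e-01 -1.92485783e-01 -4.76379164e-03  4.86558250e+02]
 [-8.74115273e-02  4.67393943e-01 -8.79717072e-01  6.49594661e+01]
 [ 1.71559597e-01 -8.62839571e-01 -4.75473636e-01  1.04110634e+03]
 [ 0.00000000e+00  0.00000000e+00  0.00000000e+00  1.00000000e+00]]
```

View pics/scene0.png

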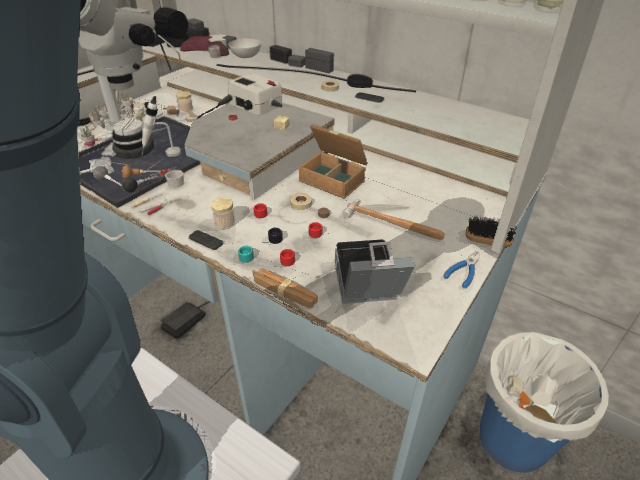

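View pics/side0.png

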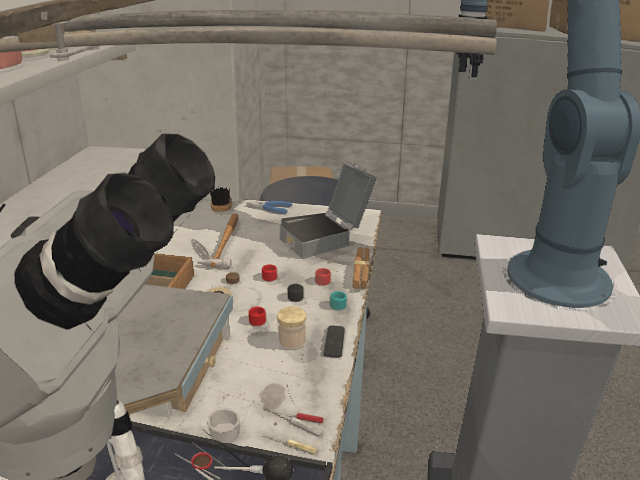

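The scene view shows the case at (370,270). The short cylinders are black (275,235), turquoise (246,254) and red (260,210), (315,230) and (287,257). In the side view the black one is at (295,292). Only the black one fits the description. I'll enlarge to confirm it and to find the case corners.

```bash
cat > h.py <<'E'
import numpy as np, cv2
from rig import arm
def ray(n,uv,c=None):
    c=c or arm.calibration(n)
    p=cv2.undistortPoints(np.array([[uv]],float),np.array(c["mtx"]),np.array(c["dist"]))[0,0]
    M=np.array(c["camera_from_world"]);R=M[:3,:3];o=-R.T@M[:3,3]
    d=R.T@np.array([p[0],p[1],1]);return o,d/np.linalg.norm(d)
def onz(n,uv,z,c=None):
    o,d=ray(n,uv,c);return o+d*(z-o[2])/d[2]
def tri(*rs):
    A=np.zeros((3,3));b=np.zeros(3)
    for o,d in rs:
        P=np.eye(3)-np.outer(d,d);A+=P;b+=P@o
    x=np.linalg.solve(A,b);return x,[np.linalg.norm((np.eye(3)-np.outer(d,d))@(x-o)) for o,d in rs]
def proj(n,X,c=None):
    c=c or arm.calibration(n);M=np.array(c["camera_from_world"])
    return cv2.projectPoints(np.array(X,float).reshape(-1,1,3),cv2.Rodrigues(M[:3,:3])[0],M[:3,3],np.array(c["mtx"]),np.array(c["dist"]))[0][:,0]
E
python3 - <<'E'
from h import *
a=cv2.imread("pics/scene0.png");b=cv2.imread("pics/side0.png")
A=cv2.resize(a[190:310,230:420],None,fx=4,fy=4,interpolation=cv2.INTER_CUBIC)
B=cv2.resize(b[150:310,230:390],None,fx=3.75,fy=3.75,interpolation=cv2.INTER_CUBIC)
cv2.imwrite("pics/cA.png",A);cv2.imwrite("pics/cB.png",B)
def blob(im,x,y,r=14):
    w=im[y-r:y+r,x-r:x+r].max(2); m=(w<60).astype('uint8')
    n,l,s,c=cv2.connectedComponentsWithStats(m); i=1+np.argmax(s[1:,4]);print(s[i],c[i]+[x-r,y-r]);return c[i]+[x-r,y-r]
p=blob(a,275,235);q=blob(b,295,292)
print(tri(ray("scene",p),ray("side",q)),onz("scene",p,10.5),onz("side",q,10.5))
E
```

```text
[  7   7  14  16 165] [274.9030303  235.46060606]
[  7   6  15  17 177] [294.18079096 293.16949153]
(array([482.76562989, 153.77755484,   8.93864566]), [np.float64(0.42108617940490195), np.float64(0.4210861794050666)]) [480.7903938  152.38188743  10.5       ] [482.66934352 155.65430948  10.5       ]
```

View pics/cA.png

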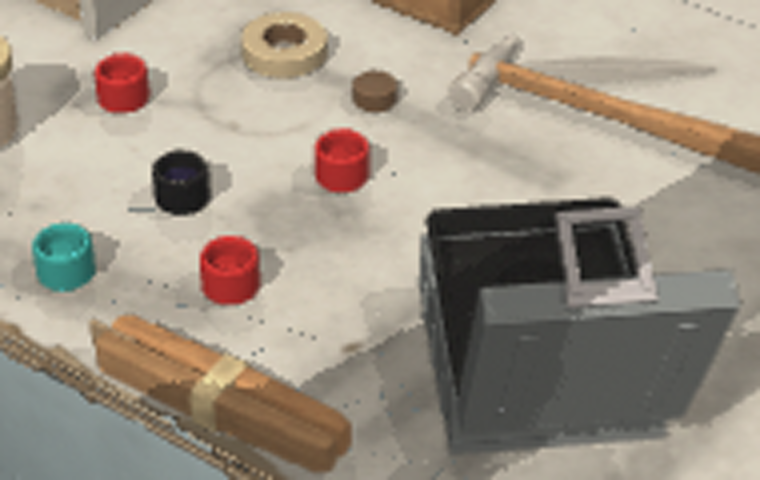

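View pics/cB.png

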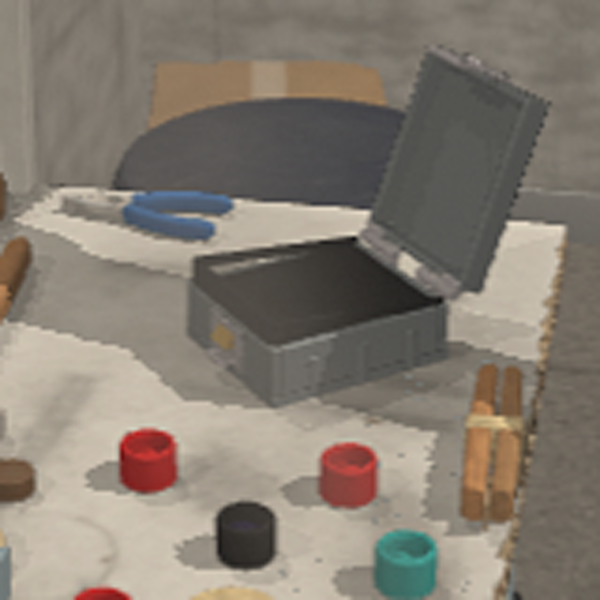

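The crops confirm that the black loupe is at scene (275,235). The case's front face, with the brass catch, faces the side camera and its left side. Next I'll measure the case corners.

```bash
python3 - <<'E'
from h import *
f=lambda x,y:(x/3.75+230-.4,y/3.75+150-.4)
for nm,uv,z in [("F+x bot",f(192,333),0),("F-x bot",f(278,405),0),("H-x bot",f(446,357),0),("F+x top",f(192,262),34),("F-x top",f(278,347),34),("H-x top",f(447,300),34),("brass",f(222,335),20)]:
    print(nm,np.round(onz("side",uv,z)[:2],1))
g=lambda x,y:(x/4+230-.4,y/4+190-.4)
for nm,uv,z in [("F+? top",g(428,215),34),("F-x bot?",g(452,448),0),("H-x bot?",g(660,436),0),("F-x top?",g(424,240),34),("F+x",g(612,200),34)]:
    print(nm,np.round(onz("scene",uv,z)[:2],1))
E
```

```text
F+x bot [556.6 -57.5]
F-x bot [493.9  12.8]
H-x bot [414.  -55.7]
F+x top [560.4 -77.6]
F-x top [493.9  11.9]
H-x top [414.8 -57.3]
brass [531.1 -21.5]
F+? top [508.4  22. ]
F-x bot? [416.5 -52.1]
H-x bot? [ 475.1 -123.9]
F-x top? [492.2  13.6]
F+x [568.5 -44.4]
```

>>> {"fn": "play_rows", "kwargs": {
  "deltas": [
    [20, -20, -20, 0, 0, 0, 1],
    [45, -45, -40, 0, 0, -0.05, 1],
    [72, -72, -55, 0, 0, -0.1, 1],
    [100, -100, -65, 0, 0, -0.15, 1],
    [128, -128, -65, 0, 0, -0.2, 1],
    [156, -156, -65, 0, 0, -0.25, 1],
    [184, -184, -65, 0, 0, -0.3, 1],
    [212, -212, -65, 0, 0, -0.3, 1]
  ]
}}

```text
time: 0.77
tool_pos: [317.0, -367.4, 321.0]
tool_rot: [-3.141, 0.0, 0.559]
wrist_force: [1.3, -0.4, 0.7]
opening: 85.1
gripper_force: 0.0
```

```bash
cat >> h.py <<'E'
from scipy.spatial.transform import Rotation as Ro
def delta(pos,yaw):
    s=arm.read_state();R=Ro.from_euler("xyz",s["tool_rot"])
    T=Ro.from_euler("xyz",[np.pi,0,yaw])
    return np.round(R.inv().apply(np.array(pos)-s["tool_pos"]),1),np.round((R.inv()*T).as_rotvec(),3)
E
python3 -c "
from h import *
s=arm.read_state();print(s['time'],s['tool_pos'],s['tool_rot'],delta([495,-50,320],.71))
c=arm.calibration('wrist');M=c['camera_from_world'];print(-M[:3,:3].T@M[:3,3],M)"
```

```text
0.7667 [ 317.01594533 -367.40350731  320.9625778 ] [-3.14118898e+00  2.73677364e-04  5.59370275e-01] (array([ 319.3, -174.6,    0.9]), array([-0.   ,  0.   , -0.151]))
[ 379.890761   -328.47507574  439.48692679] [[ 5.30294984e-01 -8.47813132e-01  3.50121298e-04 -4.80093522e+02]
 [-8.10291828e-01 -5.06704362e-01  2.94411012e-01  1.19928348e+01]
 [-2.49428114e-01 -1.56408383e-01 -9.55678834e-01  4.63387534e+02]
 [ 0.00000000e+00  0.00000000e+00  0.00000000e+00  1.00000000e+00]]
```

>>> {"fn": "play_rows", "kwargs": {
  "deltas": [
    [30, -19, 0, 0, 0, 0, 1],
    [64, -40, 0, 0, 0, -0.03, 1],
    [98, -61, 0, 0, 0, -0.06, 1],
    [132, -82, 0, 0, 0, -0.09, 1],
    [166, -103, 0, 0, 0, -0.12, 1],
    [200, -124, 0, 0, 0, -0.15, 1],
    [234, -145, 0, 0, 0, -0.15, 1],
    [268, -166, 0, 0, 0, -0.15, 1]
  ]
}}

```text
time: 1.43
tool_pos: [456.2, -84.9, 321.0]
tool_rot: [3.141, 0.001, 0.708]
wrist_force: [0.7, -1.1, 0.1]
opening: 85.3
gripper_force: 0.0
```

>>> {"fn": "play_rows", "kwargs": {
  "deltas": [
    [30, -18, 0, 0, 0, 0, 1],
    [60, -36, 0, 0, 0, 0, 1],
    [85, -50, 0, 0, 0, 0, 1],
    [105, -65, 0, 0, 0, 0, 1],
    [105, -65, 0, 0, 0, 0, 1],
    [105, -65, 0, 0, 0, 0, 0.6],
    [105, -65, 0, 0, 0, 0, 0.6],
    [105, -65, 0, 0, 0, 0, 0.6]
  ]
}}

```text
time: 2.1
tool_pos: [493.3, 29.0, 320.8]
tool_rot: [-3.142, 0.001, 0.705]
wrist_force: [-0.1, -0.5, -0.5]
opening: 52.4
gripper_force: 0.0
```

```bash
python3 - <<'E'
from h import *
import pickle
c=arm.calibration("wrist");im=arm.grab_frame("wrist");cv2.imwrite("pics/w1.png",im);pickle.dump(c,open("w1.pkl","wb"))
print(arm.read_state()["tool_pos"],arm.read_state()["tool_rot"],c["mtx"],c["dist"])
E
```

```text
[493.33401024  28.90179505 320.8895832 ] [3.14154796e+00 1.14108404e-03 7.04598543e-01] [[356.75368566   0.         315.52216761]
 [  0.         356.75368566 238.53191524]
 [  0.           0.           1.        ]] [-0.07133847  0.          0.          0.          0.        ]
```

View pics/w1.png

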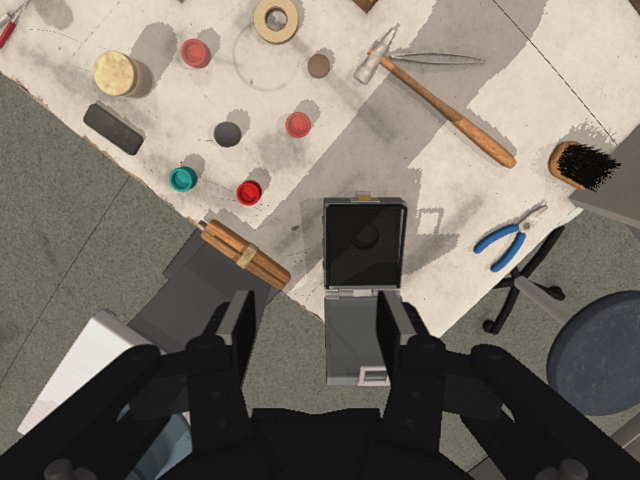

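The wrist view shows the loupe at (228,134), the case spanning (325–405, 198–290), the nest near (364,236), and the lid leaning back with its hasp at (373,376). Next I'll refine these.

```bash
python3 - <<'E'
from h import *
import pickle
c=pickle.load(open("w1.pkl","rb"));im=cv2.imread("pics/w1.png")
w=im[115:155,208:250].max(2);m=(w<110).astype('uint8');n,l,s,ce=cv2.connectedComponentsWithStats(m);print(s,ce)
i=1+np.argmax(s[1:,4]);p=ce[i]+[208,115];print("loupe",p,onz("wrist",p,10.5,c),onz("wrist",p,16,c))
X=np.array([482.8,153.8,0]);
print(proj("wrist",[X+[0,0,z] for z in(0,10,21)],c))
for nm,uv in [("red1",(249,193)),("red2",(298,125)),("turq",(183,179)),("red3",(195,53)),("clampend",(203,224))]:print(nm,onz("wrist",uv,12,c)[:2].round())
for nm,uv,z in [("FL",(324,199),34),("FR",(406,199),34),("HR",(403,289),34),("HL",(325,289),34),("nest",(364,236),34),("catch",(364,195),20)]:print(nm,onz("wrist",uv,z,c)[:2].round(1))
k=im[190:300,315:415].astype(float);k=np.clip(k*(1 if 0 else 2.2),0,255).astype('uint8')
d=im[190:395,310:420].astype(float);d=np.clip(255*(d/255)**.45,0,255).astype('uint8')
cv2.imwrite("pics/w1c.png",cv2.resize(d[:115],None,fx=5,fy=5,interpolation=cv2.INTER_CUBIC))
E
```

```text
[[   0    0   42   40 1153]
 [   6    7   27   25  527]] [[21.1274935  19.62098873]
 [19.12713472 19.23529412]]
loupe [227.12713472 134.23529412] [479.16938609 151.53611796  10.5       ] [480.07575075 150.57746236  16.        ]
[[229.51636153 130.43501944]
 [227.5372098  130.48090879]
 [225.25242655 130.53452873]]
red1 [441.  90.]
red2 [540.  95.]
turq [403. 161.]
red3 [527. 232.]
clampend [373. 110.]
FL [497.1  18.8]
FR [558.7 -53.3]
HR [ 475.  -130.8]
HL [412.  -56.2]
nest [494.2 -46.5]
catch [529.7 -16.2]
```

View pics/w1c.png

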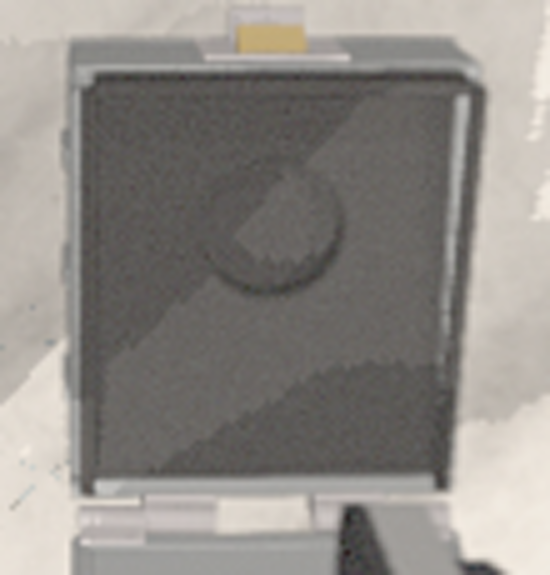

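```bash
python3 - <<'E'
from h import *
import pickle
c=pickle.load(open("w1.pkl","rb"))
g=lambda x,y:(x/5+310-.4,y/5+190-.4)
P={}
for nm,uv,z in [("FL",g(76,74),34),("FR",g(484,88),34),("HR",g(447,490),34),("HL",g(74,490),34),("nest",g(275,228),34),("catch",g(270,40),20)]:
    P[nm]=onz("wrist",uv,z,c);print(nm,P[nm][:2].round(1))
print("centre",sum(P[k] for k in("FL","FR","HR","HL"))/4, np.linalg.norm(P["FL"]-P["FR"]),np.linalg.norm(P["FL"]-P["HL"]))
for yaw in (.70,.71,.72):print(yaw)
print(arm.tcp_to_tips,delta([481,153,120],.71))
E
```

```text
FL [492.9  14. ]
FR [552.1 -60.5]
HR [ 473.1 -125.6]
HL [413.  -54.4]
nest [495.4 -46.3]
catch [527.1 -18. ]
centre [482.7551792  -56.62348176  34.        ] 95.09332037122597 105.1779527206492
0.7
0.71
0.72
25.0 (array([  71.2, -102.5,  200.8]), array([ 0.   ,  0.001, -0.005]))
```

>>> {"fn": "play_rows", "kwargs": {
  "deltas": [
    [20, -30, 15, 0, 0, 0.01, 0.6],
    [42, -60, 35, 0, 0, 0.01, 0.6],
    [60, -88, 65, 0, 0, 0.01, 0.6],
    [71, -102, 100, 0, 0, 0.01, 0.6],
    [71, -102, 138, 0, 0, 0.01, 0.6],
    [71, -102, 175, 0, 0, 0.01, 0.6],
    [71, -102, 205, 0, 0, 0.01, 0.6],
    [71, -102, 215, 0, 0, 0.01, 0.6]
  ]
}}

```text
time: 2.82
tool_pos: [477.8, 151.6, 101.5]
tool_rot: [-3.138, 0.009, 0.696]
wrist_force: [-2.1, -1.3, -1.0]
opening: 51.3
gripper_force: 0.0
```

```bash
python3 - <<'E'
from h import *
c=arm.calibration("wrist");im=arm.grab_frame("wrist");cv2.imwrite("pics/w2.png",im)
print(delta([481,153,36],.695))
m=(im[:330].max(2)<70).astype('uint8');n,l,s,ce=cv2.connectedComponentsWithStats(m)
pr=proj("wrist",[[481,153,z] for z in(0,10.5,21)],c);print(pr)
for i in range(1,n):
    if s[i,4]>150: print(s[i],ce[i],onz("wrist",ce[i],10.5,c)[:2].round(1))
E
```

```text
(array([ 3.6,  1.1, 65.7]), array([-0.004,  0.009,  0.001]))
[[316.99787478 241.331289  ]
 [317.01756382 246.59420848]
 [317.0390674  252.35611125]]
[412   9  38  44 439] [437.17312073  23.91116173] [617.8 184.2]
[474 105  26  42 365] [482.27123288 124.39726027] [597.7 127.9]
[  46  190  112   90 4570] [100.44157549 234.81816193] [399.3 262.7]
[ 294  224   47   52 1928] [317.41701245 250.16286307] [479.4 151.3]
[234 290  24  40 606] [248.41584158 313.56765677] [415.8 157.8]
[374 290  24  40 600] [382.62666667 313.73666667] [472.8  89.5]
[207 299  28  31 407] [220.23341523 314.61916462] [403.  171.7]
[398 302  27  28 350] [411.15714286 316.24285714] [483.6  73.5]
```

View pics/w2.png

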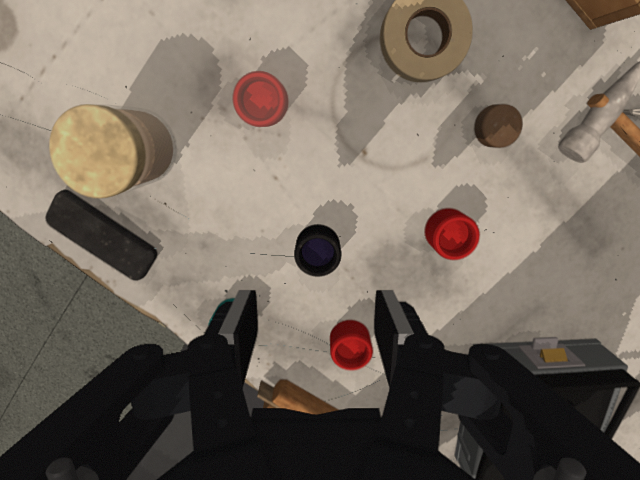

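The loupe is centred ahead of the fingers at (317,250), which matches the prediction. I'll descend and grip it.

>>> {"fn": "play_rows", "kwargs": {
  "deltas": [
    [2.5, 1, 15, 0, 0, 0, 0.6],
    [2.5, 1, 35, 0, 0.009, 0, 0.6],
    [2.5, 1, 52, 0, 0.009, 0, 0.6],
    [2.5, 1, 62, 0, 0.009, 0, 0.6],
    [2.5, 1, 65, 0, 0.009, 0, 0.6],
    [2.5, 1, 65, 0, 0.009, 0, 0.4],
    [2.5, 1, 65, 0, 0.009, 0, 0.2],
    [2.5, 1, 65, 0, 0.009, 0, 0.1]
  ],
  "grip_force": 25
}}

```text
time: 3.53
tool_pos: [485.2, 155.6, 42.8]
tool_rot: [3.14, -0.011, 0.698]
wrist_force: [0.4, -0.5, 2.1]
opening: 24.9
gripper_force: 24.4
```

>>> {"fn": "play_rows", "kwargs": {
  "deltas": [
    [0, 0, 0, 0, 0, 0, 0.1],
    [0, 0, 0, 0, 0, 0, 0.1],
    [0, 0, 0, 0, 0, 0, 0.1],
    [0, 0, 0, 0, 0, 0, 0.1],
    [0, 0, -5, 0, 0, 0, 0.1],
    [0, 0, -20, 0, 0, 0, 0.1],
    [0, 0, -45, 0, 0, 0, 0.1],
    [0, 0, -75, 0, 0, 0, 0.1]
  ]
}}

```text
time: 4.2
tool_pos: [481.3, 154.5, 115.5]
tool_rot: [-3.139, -0.005, 0.698]
wrist_force: [0.9, -0.7, -0.5]
opening: 24.6
gripper_force: 24.6
```

```bash
python3 -c "
from h import *
print(arm.read_state()['opening'],delta([495,-47.5,110],.695))"
```

```text
24.5768438597244 (array([-119.4,  163.5,    4.5]), array([-0.003, -0.005,  0.003]))
```

```bash
python3 - <<'E'
from h import *
im=arm.grab_frame("wrist");a=arm.grab_frame("side");b=arm.grab_frame("scene")
s=arm.read_state()['tool_pos'];print(s)
def crop(n,im,h,f):
    u,v=proj(n,[s-[0,0,20]])[0].astype(int);u=min(max(u,h),639-h);v=min(max(v,h),479-h)
    return cv2.resize(im[v-h:v+h,u-h:u+h],(f,f),interpolation=cv2.INTER_CUBIC)
cv2.imwrite("pics/g.png",np.hstack([cv2.resize(im[180:380,220:420],(400,400),interpolation=cv2.INTER_CUBIC),crop("side",a,45,400)]))
E
```

```text
[485.3881456  155.88871845 118.82244645]
```

View pics/g.png

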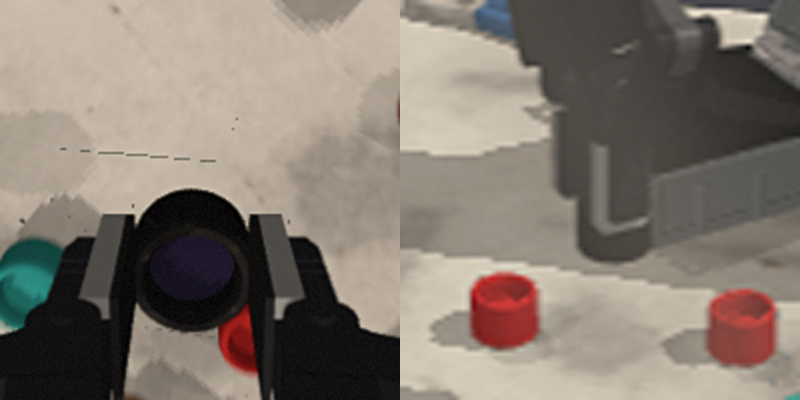

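The loupe is held upright and sticks out about 10 mm below the fingertips. I'll measure its offset in the hand.

```bash
python3 - <<'E'
from h import *
s=arm.read_state();R=Ro.from_euler("xyz",s["tool_rot"]);t=s["tool_pos"];print(t,s["tool_rot"])
u,v=proj("side",[np.array([485.388,155.889,118.82])-[0,0,20]])[0].astype(int);print(u,v)
g=lambda x,y:((x-400)/400*90+u-45-.4,y/400*90+v-45-.4)
for z in(100,105,110):
    print(z,R.inv().apply(onz("wrist",(191/2+220-.4,268/2+180-.4),z)-t).round(1))
q=g(613,247);print("bottom centre (side)",q)
# bottom: intersect with vertical plane through the TCP facing the camera
o,d=ray("side",q);k=((t-o)@[d[0],d[1],0])/(d[0]**2+d[1]**2);X=o+k*d;print(X.round(1),R.inv().apply(X-t).round(1))
q=g(613,260);o,d=ray("side",q);k=((t-o)@[d[0],d[1],0])/(d[0]**2+d[1]**2)-14/np.hypot(d[0],d[1]);X=o+k*d;print("front lower rim",X.round(1))
print(delta([495,-47.5,110],.695))
E
```

```text
[485.3881456  155.88871845 118.82244645] [ 3.13890387 -0.01442517  0.6978853 ]
291 248
100 [-2.4  0.1 18.8]
105 [ 0.4  0.1 13.8]
110 [3.2 0.1 8.9]
bottom centre (side) (np.float64(293.52500000000003), np.float64(258.175))
[482.9 155.3  80.4] [-2.8 -1.3 38.4]
front lower rim [480.  169.   82.8]
(array([-123.4,  162. ,    7.5]), array([ 0.003, -0.014,  0.003]))
```

>>> {"fn": "play_rows", "kwargs": {
  "deltas": [
    [-15, 20, -3, 0, 0, 0, 0.1],
    [-38, 50, -3, 0, -0.014, 0, 0.1],
    [-62, 82, -3, 0, -0.014, 0, 0.1],
    [-86, 114, -2, 0, -0.014, 0, 0.1],
    [-108, 144, 0, 0, -0.014, 0, 0.1],
    [-122, 162, 5, 0, -0.014, 0, 0.1],
    [-122, 162, 10, 0, -0.014, 0, 0.1],
    [-122, 162, 10, 0, -0.014, 0, 0.1]
  ]
}}

```text
time: 5.02
tool_pos: [492.0, -49.5, 103.0]
tool_rot: [-3.138, 0.008, 0.693]
wrist_force: [-0.1, -0.0, -1.5]
opening: 24.6
gripper_force: 24.6
```

```bash
python3 - <<'E'
from h import *
im0=arm.grab_frame("wrist");s=arm.read_state();im=arm.grab_frame("wrist");a=arm.grab_frame("scene")
print(s['tool_pos'],s['tool_rot'],delta([495.8,-46.9,98],.695))
R=Ro.from_euler("xyz",s["tool_rot"]);t=s["tool_pos"];L=t+R.apply([-1,0,38])
print("loupe bottom",L, "px bottom",proj("wrist",[L,L+[0,0,21],[495,-47.5,34],[495,-47.5,25]]))
d=np.clip(255*(im/255.)**.5,0,255).astype('uint8')
e=np.clip(255*(a/255.)**.5,0,255).astype('uint8')
u,v=proj("scene",[[495,-47.5,50]])[0].astype(int);print(u,v)
cv2.imwrite("pics/n.png",np.hstack([cv2.resize(d[200:380,190:440],(500,360),interpolation=cv2.INTER_CUBIC),cv2.resize(e[v-54:v+54,u-45:u+45],(300,360),interpolation=cv2.INTER_CUBIC)]))
E
```

```text
[492.45881879 -47.35162326 103.67162546] [-3.1384839   0.00676662  0.69676517] (array([0.8, 2.6, 6.7]), array([-0.002,  0.005,  0.006]))
loupe bottom [491.4189065  -48.06775976  65.67944559] px bottom [[316.4892918  294.42341476]
 [316.5599366  316.19530426]
 [319.71121709 264.51866796]
 [319.55828359 258.92078462]]
365 254
```

View pics/n.png

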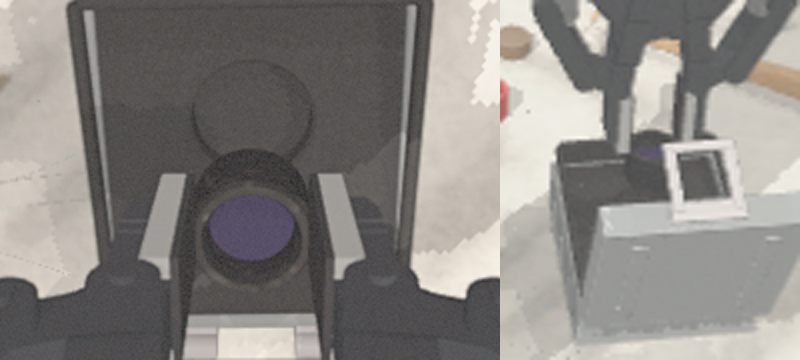

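The nest rim circle is centred at about (316,258) and the loupe mouth at (316,316). The loupe matches its prediction, so I'll correct the nest position.

```bash
python3 - <<'E'
from h import *
im=arm.grab_frame("wrist");s=arm.read_state()
print(s['tool_pos'],s['tool_rot'])
for p in((315.9,257.5),(315.9,259.5)):
    N=onz("wrist",p,34);print(N.round(1))
R=Ro.from_euler("xyz",s["tool_rot"])
for z in (98,):
    T=N+R.apply([1,0,0]);print(delta([T[0],T[1],z],.695))
print((proj("wrist",[N+17*np.array([np.cos(a),np.sin(a),0]) for a in np.arange(0,6.28,1.5708)+.695])-[190,200])*2)
E
```

```text
[493.8111243  -45.24281558 105.02246809] [-3.14045424  0.00453453  0.70139364]
[497.1 -43.   34. ]
[496.2 -43.8  34. ]
(array([3.8, 0.4, 7. ]), array([-0.001,  0.005,  0.006]))
[[252.18996206  61.31052999]
 [191.79381492 118.63177445]
 [251.42940287 173.75513052]
 [311.78980771 119.32533928]]
```

>>> {"fn": "play_rows", "kwargs": {
  "deltas": [
    [1.5, 1.5, 5, 0, 0, 0, 0.1],
    [1.5, 1.5, 12, 0, 0, 0, 0.1],
    [1.5, 1.5, 19, 0, 0, 0, 0.1],
    [1.5, 1.5, 24, 0, 0, 0, 0.1],
    [1.5, 1.5, 26, 0, 0, 0, 0.1],
    [1.5, 1.5, 26, 0, 0, 0, 0.1],
    [1.5, 1.5, 26, 0, 0, 0, 0.1],
    [1.5, 1.5, 26, 0, 0, 0, 0.1]
  ]
}}

```text
time: 5.88
tool_pos: [496.3, -47.8, 79.3]
tool_rot: [3.141, 0.005, 0.698]
wrist_force: [0.4, -0.1, -0.2]
opening: 24.9
gripper_force: 24.6
```

```bash
python3 - <<'E'
from h import *
for i in range(3):
    s=arm.read_state();im=arm.grab_frame("wrist");print(s['tool_pos'].round(2),s['tool_rot'].round(4),s['wrist_force'].round(1))
N=np.array([495.1,-46,34]);print((proj("wrist",[N+17*np.array([np.cos(a),np.sin(a),0]) for a in np.arange(0,6.28,1.5708)+.695])))
d=np.clip(255*(im/255.)**.5,0,255).astype('uint8')
cv2.imwrite("pics/n2.png",cv2.resize(d[220:360,230:410],None,fx=4,fy=4,interpolation=cv2.INTER_CUBIC))
print(delta([495.9,-45.4,63],.695))
E
```

```text
[496.29 -47.78  79.33] [3.1413 0.0047 0.6978] [ 0.4 -0.1 -0.2]
[496.37 -47.82  79.45] [3.1411 0.0045 0.6977] [ 0.8 -0.3 -0.8]
[496.36 -47.86  79.48] [3.1411 0.0045 0.6977] [0.  0.2 0. ]
[[310.36526823 250.28272452]
 [276.50777746 282.25441849]
 [310.51385491 312.49656487]
 [344.3775739  282.3793723 ]]
(array([ 1.3, -2.2, 16.5]), array([0.001, 0.005, 0.003]))
```

View pics/n2.png

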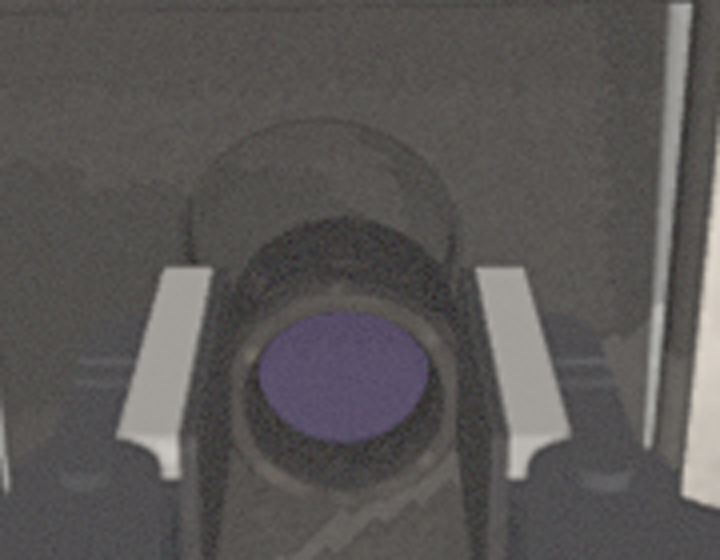

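>>> {"fn": "play_rows", "kwargs": {
  "deltas": [
    [1.8, -2.2, 0, 0, 0, 0, 0.1],
    [1.8, -2.2, 1, 0, 0, 0, 0.1],
    [1.8, -2.2, 4, 0, 0, 0, 0.1],
    [1.8, -2.2, 7, 0, 0, 0, 0.1],
    [1.8, -2.2, 10, 0, 0, 0, 0.1],
    [1.8, -2.2, 12, 0, 0, 0, 0.1],
    [1.8, -2.2, 13, 0, 0, 0, 0.1],
    [1.8, -2.2, 13, 0, 0, 0, 0.1]
  ]
}}

```text
time: 6.7
tool_pos: [500.8, -41.1, 69.9]
tool_rot: [3.138, -0.004, 0.7]
wrist_force: [-0.2, 4.6, 16.6]
opening: 24.2
gripper_force: 28.9
```

>>> {"fn": "play_rows", "kwargs": {
  "deltas": [
    [0, 0, 1, 0, 0, 0, 0.1],
    [0, 0, 2, 0, 0, 0, 0.1],
    [0, 0, 2, 0, 0, 0, 0.1],
    [0, 0, 2, 0, 0, 0, 0.1],
    [0, 0, 2, 0, 0, 0, 0.1],
    [0, 0, 2, 0, 0, 0, 0.1],
    [0, 0, 2, 0, 0, 0, 0.1],
    [0, 0, 2, 0, 0, 0, 0.1]
  ]
}}

```text
time: 7.37
tool_pos: [501.2, -41.0, 69.3]
tool_rot: [3.137, -0.003, 0.7]
wrist_force: [-3.4, 5.2, 27.0]
opening: 24.7
gripper_force: 31.7
```

The measured pose overshot forward by about 6 mm, so the loupe is standing on the deck edge. I'll lift and correct.

>>> {"fn": "play_rows", "kwargs": {
  "deltas": [
    [0, 0, -4, 0, 0, 0, 0.1],
    [0, 0, -10, 0, 0, 0, 0.1],
    [-3, 0, -12, 0, 0, 0, 0.1],
    [-5, 0, -12, 0, 0, 0, 0.1],
    [-5, 0, -12, 0, 0, 0, 0.1],
    [-5, 0, -12, 0, 0, 0, 0.1],
    [-5, 0, -12, 0, 0, 0, 0.1],
    [-5, 0, -12, 0, 0, 0, 0.1]
  ]
}}

```text
time: 8.03
tool_pos: [492.0, -48.6, 75.9]
tool_rot: [-3.141, 0.006, 0.697]
wrist_force: [1.7, 0.5, 1.5]
opening: 24.7
gripper_force: 28.5
```

```bash
python3 - <<'E'
from h import *
for i in range(4):
    s=arm.read_state();im=arm.grab_frame("wrist");print(s['time'],s['tool_pos'].round(2),s['tool_rot'].round(4),s['wrist_force'].round(1),s['dq'].round(3))
cv2.imwrite("pics/n3.png",im)
N=np.array([495.5,-45.6,34]);print((proj("wrist",[N+17*np.array([np.cos(a),np.sin(a),0]) for a in np.arange(0,6.28,1.5708)+.695])))
# purple mouth centroid
m=((im[...,0].astype(int)-im[...,1]>10)&(im[...,0]<140)).astype('uint8');m[:230]=0;m[360:]=0;m[:,:270]=0;m[:,360:]=0
n,l,st,ce=cv2.connectedComponentsWithStats(m);i=1+np.argmax(st[1:,4]);print("mouth",st[i],ce[i])
R=Ro.from_euler("xyz",s["tool_rot"]);t=s["tool_pos"]
for z in (17,12,33):print(z,[proj("wrist",[t+R.apply([x,0,z])])[0].round(1) for x in(-1,0)])
print(delta([496.3,-45,63],.695))
E
```

```text
8.0333 [491.96 -48.57  75.88] [-3.1414  0.0056  0.6974] [1.7 0.5 1.5] [-0.002  0.003 -0.001 -0.001 -0.     0.003  0.001]
8.0833 [491.97 -48.49  75.92] [-3.1414  0.0055  0.6975] [0.1 0.3 1.1] [-0.001 -0.    -0.001  0.002 -0.002 -0.001 -0.001]
8.1333 [491.99 -48.43  75.95] [-3.1414  0.0055  0.6976] [-0.1 -0.5  1. ] [ 0.001 -0.001 -0.003  0.002  0.    -0.001  0.   ]
8.1833 [491.95 -48.36  75.93] [-3.1413  0.0055  0.6977] [ 0.2 -1.2  1. ] [-0.001 -0.002 -0.002  0.001 -0.001  0.001 -0.002]
[[315.51643692 244.24753518]
 [280.57469211 277.2603638 ]
 [315.36099517 308.45194725]
 [350.29127034 277.40033805]]
mouth [ 295  296   42   43 1407] [315.45202559 316.76616915]
17 [array([315. , 312.9]), array([315. , 310.8])]
12 [array([315. , 318.9]), array([315. , 316.7])]
33 [array([315.1, 296.2]), array([315.1, 294.2])]
(array([ 5.5,  0.3, 12.9]), array([-0.   ,  0.005,  0.003]))
```

```bash
python3 - <<'E'
from h import *
im=cv2.GaussianBlur(cv2.imread("pics/n3.png"),(0,0),.8).mean(2)
print("rows 234-262 @u309-322",im[234:262,309:322].mean(1).round(1))
print("row 268-274 left 270-295",im[266:272,268:296].mean(0).round(1))
print("right 335-362",im[266:272,335:362].mean(0).round(1))
E
```

```text
rows 234-262 @u309-322 [28.2 28.8 29.1 29.4 29.9 30.  29.9 30.1 30.5 30.  27.  24.9 26.4 27.7
 27.9 27.6 27.9 28.3 28.1 28.4 29.2 29.8 30.  29.9 29.9 29.8 29.7 29.9]
row 268-274 left 270-295 [29.4 29.1 29.3 28.9 28.  27.9 28.3 28.9 29.  28.6 28.2 27.3 24.3 22.6
 23.4 24.  23.7 24.2 24.6 25.1 25.6 26.  26.4 26.8 26.4 26.3 26.6 26.6]
right 335-362 [29.3 28.6 27.2 26.1 26.1 26.4 26.7 26.8 26.4 25.8 25.3 24.7 23.3 22.7
 24.9 27.4 29.4 30.6 31.4 31.2 31.4 31.3 31.6 31.5 31.1 30.9 30.7]
```

>>> {"fn": "play_rows", "kwargs": {
  "deltas": [
    [2, 0, 0, 0, 0, 0, 0.1],
    [5, 0, 0, 0, 0, 0, 0.1],
    [5, 0, 0, 0, 0, 0, 0.1],
    [5, 0, 0, 0, 0, 0, 0.1],
    [5, 0, 0, 0, 0, 0, 0.1],
    [5, 0, 0, 0, 0, 0, 0.1],
    [5, 0, 0, 0, 0, 0, 0.1],
    [5, 0, 0, 0, 0, 0, 0.1]
  ]
}}

```text
time: 8.9
tool_pos: [495.9, -45.0, 76.1]
tool_rot: [-3.142, 0.005, 0.698]
wrist_force: [0.2, -0.2, 0.0]
opening: 24.6
gripper_force: 28.3
```

>>> {"fn": "play_rows", "kwargs": {
  "deltas": [
    [0, 0, 2, 0, 0, 0, 0.1],
    [0, 0, 4, 0, 0, 0, 0.1],
    [0, 0, 6, 0, 0, 0, 0.1],
    [0, 0, 8, 0, 0, 0, 0.1],
    [0, 0, 8, 0, 0, 0, 0.1],
    [0, 0, 8, 0, 0, 0, 0.1],
    [0, 0, 8, 0, 0, 0, 0.1],
    [0, 0, 8, 0, 0, 0, 0.1]
  ]
}}

```text
time: 9.57
tool_pos: [499.5, -42.1, 70.6]
tool_rot: [3.139, -0.002, 0.7]
wrist_force: [-0.5, 3.7, 9.7]
opening: 24.5
gripper_force: 29.7
```

>>> {"fn": "play_rows", "kwargs": {
  "deltas": [
    [0, 0, -4, 0, 0, 0, 0.1],
    [0, 0, -8, 0, 0, 0, 0.1],
    [0, 0, -10, 0, 0, 0, 0.1],
    [0, 0, -10, 0, 0, 0, 0.1],
    [0, 0, -10, 0, 0, 0, 0.1],
    [0, 0, -10, 0, 0, 0, 0.1],
    [0, 0, -10, 0, 0, 0, 0.1],
    [0, 0, -10, 0, 0, 0, 0.1]
  ]
}}

```text
time: 10.23
tool_pos: [495.7, -45.0, 77.9]
tool_rot: [-3.141, 0.005, 0.698]
wrist_force: [0.7, -0.4, -0.9]
opening: 24.9
gripper_force: 28.6
```

```bash
python3 - <<'E'
from h import *
s=arm.read_state();im=arm.grab_frame("wrist");cv2.imwrite("pics/n4.png",im);print(s['tool_pos'],s['tool_rot'])
for f in("n2src","n3","n4"):
    I=cv2.imread(f"pics/{f}.png")
    if I is None: continue
    g=cv2.GaussianBlur(I,(0,0),.7).mean(2)
    print(f,"rows 255-350 @312-319",g[255:350,312:319].mean(1).round().astype(int).tolist())
    m=((I[...,0].astype(int)-I[...,1]>10)&(I[...,0]<140)).astype('uint8');m[:230]=0;m[360:]=0;m[:,:270]=0;m[:,360:]=0
    n,l,st,ce=cv2.connectedComponentsWithStats(m);i=1+np.argmax(st[1:,4]);print("mouth",st[i],ce[i])
    for r in (283,290,297,315,325):print(r,g[r-1:r+2,278:352].mean(0).round().astype(int).tolist())
c=arm.calibration("wrist");print(s["tool_pos"],Ro.from_euler("xyz",s["tool_rot"]).as_matrix().T@np.c_[c["camera_from_world"][:3,:3].T,(-c["camera_from_world"][:3,:3].T@c["camera_from_world"][:3,3]-s["tool_pos"])])
E
```

```text
[495.70371106 -45.0472814   77.86485139] [-3.14111881  0.00546557  0.69762137]
n3 rows 255-350 @312-319 [30, 30, 30, 30, 30, 30, 30, 30, 29, 28, 27, 27, 27, 27, 28, 27, 26, 26, 26, 26, 26, 26, 26, 27, 26, 26, 27, 27, 25, 22, 16, 15, 17, 22, 26, 30, 33, 32, 30, 23, 19, 25, 32, 34, 34, 34, 35, 36, 37, 37, 37, 37, 37, 37, 37, 37, 37, 37, 37, 37, 37, 37, 37, 37, 37, 37, 37, 36, 36, 37, 37, 37, 37, 36, 36, 36, 36, 36, 36, 37, 38, 36, 30, 21, 16, 14, 15, 16, 16, 18, 24, 29, 32, 31, 28]
mouth [ 295  296   42   43 1407] [315.45202559 316.76616915]
283 [25, 23, 21, 17, 15, 17, 21, 25, 26, 26, 27, 27, 26, 26, 26, 26, 26, 26, 26, 26, 26, 26, 27, 27, 27, 26, 26, 26, 26, 26, 26, 26, 27, 26, 25, 26, 25, 24, 23, 24, 25, 26, 26, 27, 28, 29, 29, 30, 30, 30, 28, 28, 29, 30, 29, 30, 30, 28, 27, 27, 28, 28, 28, 28, 27, 27, 27, 24, 19, 18, 19, 23, 26, 29]
290 [102, 102, 103, 93, 58, 30, 22, 21, 20, 19, 21, 23, 25, 26, 26, 26, 26, 26, 25, 23, 20, 18, 17, 17, 16, 17, 19, 21, 23, 25, 25, 26, 27, 27, 28, 29, 31, 30, 30, 30, 29, 29, 28, 27, 25, 24, 22, 21, 19, 18, 17, 16, 16, 16, 18, 21, 24, 26, 27, 27, 27, 2
[... 2599 characters left out ...]
4, 18, 16, 17, 17, 16, 18, 21]
325 [20, 19, 17, 16, 15, 16, 16, 16, 18, 22, 27, 30, 28, 21, 16, 13, 14, 22, 32, 35, 35, 35, 36, 35, 35, 36, 36, 35, 35, 36, 36, 35, 35, 35, 35, 36, 36, 35, 35, 35, 35, 35, 36, 36, 36, 36, 36, 35, 35, 35, 35, 36, 36, 35, 35, 36, 36, 34, 26, 17, 16, 18, 23, 29, 31, 29, 23, 18, 17, 16, 16, 16, 17, 18]
[495.70371106 -45.0472814   77.86485139] [[-2.95965980e-04 -9.55771583e-01 -2.94109832e-01  7.39587103e+01]
 [ 9.99999706e-01 -4.90794336e-04  5.88628355e-04  1.97659419e-01]
 [-7.06941695e-04 -2.94109571e-01  9.55771448e-01 -1.18620454e+02]][ WARN:0@1.472] global loadsave.cpp:275 findDecoder imread_('pics/n2src.png'): can't open/read file: check file path/integrity
```

The mouth of the loupe now looks face-on. The rim contact tilted it by about 25° in the grip, because it had been too far back. I'll take it back to its free spot on the worktop, let it rock upright, and regrasp it.

>>> {"fn": "play_rows", "kwargs": {
  "deltas": [
    [0, 0, -15, 0, 0, 0, 0.1],
    [5, -7, -32, 0, 0, 0, 0.1],
    [25, -35, -37, 0, 0, 0, 0.1],
    [48, -67, -37, 0, 0, 0, 0.1],
    [71, -99, -37, 0, 0, 0, 0.1],
    [94, -131, -37, 0, 0, 0, 0.1],
    [115, -161, -30, 0, 0, 0, 0.1],
    [115, -161, -10, 0, 0, 0, 0.1]
  ]
}}

```text
time: 10.95
tool_pos: [482.0, 164.2, 91.2]
tool_rot: [-3.14, -0.008, 0.71]
wrist_force: [0.5, 2.3, 0.2]
opening: 24.8
gripper_force: 28.6
```

>>> {"fn": "play_rows", "kwargs": {
  "deltas": [
    [0, 0, 15, 0, 0, 0, 0.1],
    [0, 0, 28, 0, 0, 0, 0.1],
    [0, 0, 38, 0, 0, 0, 0.1],
    [0, 0, 44, 0, 0, 0, 0.1],
    [0, 0, 46, 0, 0, 0, 0.1],
    [0, 0, 46, 0, 0, 0, 0.1],
    [0, 0, 46, 0, 0, 0, 0.1],
    [0, 0, 46, 0, 0, 0, 0.1]
  ]
}}

```text
time: 11.62
tool_pos: [482.5, 151.7, 43.7]
tool_rot: [3.139, 0.004, 0.696]
wrist_force: [-2.4, 0.1, 13.0]
opening: 24.8
gripper_force: 35.2
```

>>> {"fn": "play_rows", "kwargs": {
  "deltas": [
    [0, 0, -2, 0, 0, 0, 0.1],
    [0, 0, -2, 0, 0, 0, 0.1],
    [0, 0, -2, 0, 0, 0, 0.6],
    [0, 0, -2, 0, 0, 0, 0.6],
    [0, 0, -2, 0, 0, 0, 0.6],
    [0, 0, -10, 0, 0, 0, 0.6],
    [0, 0, -35, 0, 0, 0, 0.6],
    [0, 0, -55, 0, 0, 0, 0.6]
  ]
}}

```text
time: 12.28
tool_pos: [479.9, 152.4, 97.0]
tool_rot: [-3.14, 0.007, 0.698]
wrist_force: [0.6, 1.1, 0.3]
opening: 51.1
gripper_force: 0.0
```

>>> {"fn": "play_rows", "kwargs": {
  "deltas": [
    [0, 0, -5, 0, 0, 0, 0.6],
    [0, 0, -5, 0, 0, 0, 0.6],
    [0, 0, -5, 0, 0, 0, 0.6],
    [0, 0, -5, 0, 0, 0, 0.6],
    [0, 0, -5, 0, 0, 0, 0.6],
    [0, 0, -5, 0, 0, 0, 0.6],
    [0, 0, -5, 0, 0, 0, 0.6],
    [0, 0, -5, 0, 0, 0, 0.6]
  ]
}}

```text
time: 12.95
tool_pos: [480.4, 152.4, 101.1]
tool_rot: [-3.141, 0.006, 0.698]
wrist_force: [0.1, -0.3, -0.4]
opening: 51.2
gripper_force: 0.0
```

```bash
python3 - <<'E'
from h import *
s=arm.read_state();im=arm.grab_frame("wrist");cv2.imwrite("pics/r1.png",im);a=arm.grab_frame("side");b=arm.grab_frame("scene");cv2.imwrite("pics/r1s.png",a);cv2.imwrite("pics/r1c.png",b)
print(s['tool_pos'],s['tool_rot'])
m=(im[:345].max(2)<70).astype('uint8');m[:,:250]=0;m[:,390:]=0;n,l,st,ce=cv2.connectedComponentsWithStats(m)
for i in range(1,n):
    if st[i,4]>150: print(st[i],ce[i],onz("wrist",ce[i],12)[:2].round(1))
I=im.astype(int)
m=((I[...,0]-I[...,1]>10)&(I.max(2)<140)).astype('uint8');m[:,:250]=0;m[:,390:]=0;m[345:]=0
n,l,st,ce=cv2.connectedComponentsWithStats(m);i=1+np.argmax(st[1:,4]);print("mouth",st[i],ce[i])
f=lambda x,y:[[x,y,0]]
for x,y in((482,152),):
    C=np.array([x,y,0])
    for z in(0,21):print(z,proj("wrist",[C+[14*np.cos(t),14*np.sin(t),z] for t in .7+np.arange(0,6.28,1.5708)]).round(1).tolist())
E
```

```text
[480.38912292 152.37146908 101.06756079] [-3.14093635  0.00583335  0.6979632 ]
[ 297  258   45   52 1885] [319.10291777 283.52997347] [466.6 137.2]
[250 290   8  55 384] [253.05989583 316.875     ] [420.2 155. ]
[374 290  16  55 733] [381.49658936 319.3792633 ] [473.2  88.9]
mouth [304 274  31  25 592] [319.0777027  285.84628378]
0 [[316.8, 224.9], [295.3, 245.8], [316.9, 265.8], [338.4, 245.7]]
21 [[317.0, 234.4], [293.4, 257.1], [317.0, 278.7], [340.6, 257.0]]
```

```bash
python3 - <<'E'
from h import *
from scipy.optimize import least_squares
s=arm.read_state();print(s['tool_pos'])
for z in range(0,1):
    def r(q):
        t=np.linspace(0,6.28,90)
        p=proj("wrist",[[q[0]+14*np.cos(k),q[1]+14*np.sin(k),z] for z in(0,21) for k in t])
        return [p[:,0].min()-297,p[:,0].max()-342,p[:,1].min()-258,p[:,1].max()-310]
    o=least_squares(r,[467,138]);print(o.x,o.fun)
def blob(n,f,X):
    im=cv2.imread(f);u,v=proj(n,[[*X,10.5]])[0].astype(int);r=16
    w=im[v-r:v+r,u-r:u+r].max(2);m=(w<60).astype('uint8');k,l,st,c=cv2.connectedComponentsWithStats(m);i=1+np.argmax(st[1:,4]);print(n,st[i]);return c[i]+[u-r,v-r]
p=blob("scene","pics/r1c.png",o.x);q=blob("side","pics/r1s.png",o.x);print(tri(ray("scene",p),ray("side",q)))
x,y=o.x;R=Ro.from_euler("xyz",s["tool_rot"]);print(delta([x,y,37],.695),delta([x,y,101],.695))
E
```

```text
[480.68406875 152.44903217 101.44658911]
[466.2194468  136.75171072] [-0.3593036   0.35969424 -0.84524827  0.86767272]
scene [ 10   8  14  16 168]
side [ 8 13 11 12 37]
(array([474.57555234, 143.63853055,   4.09679626]), [np.float64(1.5520002729464255), np.float64(1.552000272946438)])
(array([-20.8,   2.7,  64.6]), array([-0.   ,  0.005,  0.003])) (array([-21.2,   2.7,   0.6]), array([-0.   ,  0.005,  0.003]))
```

>>> {"fn": "play_rows", "kwargs": {
  "deltas": [
    [-10, 1, 0, 0, 0, 0, 0.6],
    [-21, 2.7, 0, 0, 0.005, 0, 0.6],
    [-21, 2.7, 0, 0, 0.005, 0, 0.6],
    [-21, 2.7, 10, 0, 0.005, 0, 0.6],
    [-21, 2.7, 20, 0, 0.005, 0, 0.6],
    [-21, 2.7, 20, 0, 0.005, 0, 0.6],
    [-21, 2.7, 20, 0, 0.005, 0, 0.6],
    [-21, 2.7, 20, 0, 0.005, 0, 0.6]
  ]
}}

```text
time: 13.77
tool_pos: [466.2, 137.2, 81.3]
tool_rot: [-3.141, 0.0, 0.698]
wrist_force: [0.3, 0.4, -0.4]
opening: 50.9
gripper_force: 0.0
```

>>> {"fn": "play_rows", "kwargs": {
  "deltas": [
    [0, 0, 0, 0, 0, 0, 0.6],
    [0, 0, 0, 0, 0, 0, 0.6],
    [0, 0, 0, 0, 0, 0, 0.6],
    [0, 0, 0, 0, 0, 0, 0.6],
    [0, 0, 0, 0, 0, 0, 0.6],
    [0, 0, 0, 0, 0, 0, 0.6],
    [0, 0, 0, 0, 0, 0, 0.6],
    [0, 0, 0, 0, 0, 0, 0.6]
  ]
}}

```text
time: 14.43
tool_pos: [466.4, 136.7, 81.7]
tool_rot: [3.142, -0.0, 0.698]
wrist_force: [-0.2, -1.3, 0.2]
opening: 51.0
gripper_force: 0.0
```

```bash
python3 - <<'E'
from h import *
from scipy.optimize import least_squares
s=arm.read_state();print(s['tool_pos'],s['tool_rot']);im=arm.grab_frame("wrist");cv2.imwrite("pics/r2.png",im);c=arm.calibration("wrist")
m=(im[:365].max(2)<70).astype('uint8');m[:,:262]=0;m[:,370:]=0;n,l,st,ce=cv2.connectedComponentsWithStats(m);print(st)
i=1+np.argmax(st[1:,4]);x0,y0,w,h=st[i,:4]
t=np.linspace(0,6.28,90)
def r(q):
    p=proj("wrist",[[q[0]+14*np.cos(k),q[1]+14*np.sin(k),z] for z in(0,21) for k in t],c)
    return [p[:,0].min()-x0,p[:,0].max()-x0-w,p[:,1].min()-y0,p[:,1].max()-y0-h]
o=least_squares(r,[467,138]);print(o.x,o.fun,delta([*o.x,37],.695))
E
```

```text
[466.35551925 136.72912955  81.74520959] [ 3.14150680e+00 -4.70013581e-05  6.97736900e-01]
[[     0      0    640    365 231254]
 [   289    237     51     57   2346]]
[466.08069021 136.86794033] [-0.34182956  0.34173998 -1.14387873  1.16059582] (array([-0.2, -0.3, 44.7]), array([ 0.   , -0.   ,  0.003]))
```

Centred to within 0.3 mm. I'll descend, settle, then grip harder.

>>> {"fn": "play_rows", "kwargs": {
  "deltas": [
    [0, 0, 12, 0, 0, 0, 0.6],
    [0, 0, 26, 0, 0, 0, 0.6],
    [0, 0, 38, 0, 0, 0, 0.6],
    [0, 0, 45, 0, 0, 0, 0.6],
    [0, 0, 45, 0, 0, 0, 0.6],
    [0, 0, 45, 0, 0, 0, 0.6],
    [0, 0, 45, 0, 0, 0, 0.6],
    [0, 0, 45, 0, 0, 0, 0.6]
  ]
}}

```text
time: 15.15
tool_pos: [466.9, 137.1, 37.2]
tool_rot: [3.141, -0.001, 0.698]
wrist_force: [0.8, 0.7, 0.0]
opening: 51.2
gripper_force: 0.0
```

>>> {"fn": "play_rows", "kwargs": {
  "deltas": [
    [0, 0, 0, 0, 0, 0, 0.1],
    [0, 0, 0, 0, 0, 0, 0.1],
    [0, 0, 0, 0, 0, 0, 0.1],
    [0, 0, 0, 0, 0, 0, 0.1],
    [0, 0, 0, 0, 0, 0, 0.1],
    [0, 0, 0, 0, 0, 0, 0.1],
    [0, 0, 0, 0, 0, 0, 0.1],
    [0, 0, 0, 0, 0, 0, 0.1]
  ],
  "grip_force": 45
}}

```text
time: 15.82
tool_pos: [466.9, 137.0, 37.5]
tool_rot: [3.141, -0.001, 0.698]
wrist_force: [-0.8, -0.3, 6.6]
opening: 24.9
gripper_force: 44.1
```

>>> {"fn": "play_rows", "kwargs": {
  "deltas": [
    [0, 0, -5, 0, 0, 0, 0.1],
    [0, 0, -20, 0, 0, 0, 0.1],
    [0, 0, -45, 0, 0, 0, 0.1],
    [-10, 17, -65, 0, 0, 0, 0.1],
    [-28, 47, -70, 0, 0, 0, 0.1],
    [-47, 79, -70, 0, 0, 0, 0.1],
    [-66, 111, -70, 0, 0, 0, 0.1],
    [-85, 142, -70, 0, 0, 0, 0.1]
  ]
}}

```text
time: 16.48
tool_pos: [492.6, -28.5, 107.2]
tool_rot: [3.141, -0.0, 0.698]
wrist_force: [0.4, 0.6, 0.4]
opening: 25.2
gripper_force: 44.3
```

>>> {"fn": "play_rows", "kwargs": {
  "deltas": [
    [-10, 16.3, 0, 0, 0, 0, 0.1],
    [-10, 16.3, 8, 0, 0, 0, 0.1],
    [-10, 16.3, 18, 0, 0, 0, 0.1],
    [-10, 16.3, 27, 0, 0, 0, 0.1],
    [-10, 16.3, 27, 0, 0, 0, 0.1],
    [-10, 16.3, 27, 0, 0, 0, 0.1],
    [-10, 16.3, 27, 0, 0, 0, 0.1],
    [-10, 16.3, 27, 0, 0, 0, 0.1]
  ]
}}

```text
time: 17.15
tool_pos: [495.5, -44.3, 79.9]
tool_rot: [3.142, -0.001, 0.7]
wrist_force: [-0.0, -0.0, 0.3]
opening: 25.1
gripper_force: 44.3
```

>>> {"fn": "play_rows", "kwargs": {
  "deltas": [
    [0, 0, 0, 0, 0, 0, 0.1],
    [0, 0, 0, 0, 0, 0, 0.1],
    [0, 0, 0, 0, 0, 0, 0.1],
    [0, 0, 0, 0, 0, 0, 0.1],
    [0, 0, 0, 0, 0, 0, 0.1],
    [0, 0, 0, 0, 0, 0, 0.1],
    [0, 0, 0, 0, 0, 0, 0.1],
    [0, 0, 0, 0, 0, 0, 0.1]
  ]
}}

```text
time: 17.82
tool_pos: [495.3, -45.6, 79.7]
tool_rot: [3.142, -0.0, 0.698]
wrist_force: [-0.5, -0.2, -0.8]
opening: 24.7
gripper_force: 44.3
```

```bash
python3 - <<'E'
from h import *
s=arm.read_state();im=arm.grab_frame("wrist");cv2.imwrite("pics/n5.png",im);print(s['tool_pos'],s['tool_rot'])
g=cv2.GaussianBlur(im,(0,0),.7).mean(2)
N=np.array([495.5,-45.6,34]);C=N+17*np.array([np.cos(.695),np.sin(.695),0]);P=proj("wrist",[C])[0];print("rim front pred",P)
print(g[int(P[1])-10:int(P[1])+60,312:319].mean(1).round().astype(int).tolist(),int(P[1])-10)
R=Ro.from_euler("xyz",s["tool_rot"])
t=np.linspace(0,6.28,90);L=s["tool_pos"]+R.apply([[-.5+14*np.cos(k),14*np.sin(k),37.5] for k in t]);p=proj("wrist",L);print("loupe front bottom pred row",p[:,1].min())
m=((im[...,0].astype(int)-im[...,1]>10)&(im[...,0]<140)).astype('uint8');m[:230]=0;m[370:]=0;m[:,:270]=0;m[:,360:]=0
n,l,st,ce=cv2.connectedComponentsWithStats(m);i=1+np.argmax(st[1:,4]);print("mouth",st[i],ce[i])
print(delta([495.9,-45.3,62.5],.695))
E
```

```text
[495.27411168 -45.59841349  79.72078846] [ 3.14157259e+00 -5.48768097e-05  6.97733563e-01]
rim front pred [315.34339619 250.56334481]
[27, 27, 28, 28, 29, 29, 28, 28, 29, 29, 27, 23, 25, 27, 27, 27, 27, 27, 27, 27, 27, 28, 30, 28, 24, 18, 15, 14, 14, 15, 15, 15, 14, 16, 17, 19, 19, 16, 15, 16, 19, 22, 25, 28, 32, 36, 35, 34, 31, 31, 30, 30, 31, 31, 31, 31, 31, 32, 32, 33, 33, 33, 33, 34, 33, 33, 33, 34, 34, 34] 240
loupe front bottom pred row 263.7137110377639
mouth [ 294  289   44   34 1152] [315.453125   305.26736111]
(array([ 0.7,  0.2, 17.2]), array([ 0.   , -0.   ,  0.003]))
```

Both the rim (251) and the loupe's front bottom edge (264) match their predictions. I'll lower it.

>>> {"fn": "play_rows", "kwargs": {
  "deltas": [
    [0.5, 0, 2, 0, 0, 0, 0.1],
    [0.5, 0, 4, 0, 0, 0, 0.1],
    [0.5, 0, 7, 0, 0, 0, 0.1],
    [0.5, 0, 10, 0, 0, 0, 0.1],
    [0.5, 0, 13, 0, 0, 0, 0.1],
    [0.5, 0, 15, 0, 0, 0, 0.1],
    [0.5, 0, 16, 0, 0, 0, 0.1],
    [0.5, 0, 16, 0, 0, 0, 0.1]
  ]
}}

```text
time: 18.53
tool_pos: [495.4, -45.2, 63.3]
tool_rot: [-3.141, 0.0, 0.698]
wrist_force: [-0.3, -0.2, -0.2]
opening: 25.0
gripper_force: 44.3
```

>>> {"fn": "play_rows", "kwargs": {
  "deltas": [
    [0, 0, 1, 0, 0, 0, 0.1],
    [0, 0, 1, 0, 0, 0, 0.1],
    [0, 0, 1, 0, 0, 0, 0.1],
    [0, 0, 1, 0, 0, 0, 0.35],
    [0, 0, 1, 0, 0, 0, 0.45],
    [0, 0, 1, 0, 0, 0, 0.5],
    [0, 0, 1, 0, 0, 0, 0.5],
    [0, 0, 1, 0, 0, 0, 0.5]
  ]
}}

```text
time: 19.2
tool_pos: [495.7, -45.3, 62.8]
tool_rot: [3.141, -0.0, 0.698]
wrist_force: [0.5, -0.2, 1.0]
opening: 42.4
gripper_force: 0.0
```

>>> {"fn": "play_rows", "kwargs": {
  "deltas": [
    [0, 0, -4, 0, 0, 0, 0.5],
    [0, 0, -12, 0, 0, 0, 0.5],
    [0, 0, -30, 0, 0, 0, 0.5],
    [0, 0, -60, 0, 0, 0, 0.5],
    [0, 0, -90, 0, 0, 0, 0.5],
    [0, 0, -100, 0, 0, 0, 0.5],
    [0, 0, -100, 0, 0, 0, 0.5],
    [0, 0, -100, 0, 0, 0, 0.5]
  ]
}}

```text
time: 19.87
tool_pos: [495.9, -45.4, 163.3]
tool_rot: [3.14, -0.001, 0.698]
wrist_force: [0.1, -0.9, -0.7]
opening: 42.7
gripper_force: 0.0
```

>>> {"fn": "play_rows", "kwargs": {
  "deltas": [
    [0, 0, 0, 0, 0, 0, 0],
    [0, 0, 0, 0, 0, 0, 0],
    [0, 0, 0, 0, 0, 0, 0],
    [0, 0, 0, 0, 0, 0, 0],
    [0, 0, 0, 0, 0, 0, 0],
    [0, 0, 0, 0, 0, 0, 0],
    [0, 0, 0, 0, 0, 0, 0],
    [0, 0, 0, 0, 0, 0, 0]
  ]
}}

```text
time: 20.53
tool_pos: [495.7, -45.2, 162.6]
tool_rot: [-3.141, -0.0, 0.698]
wrist_force: [0.3, -0.2, 0.4]
opening: -0.1
gripper_force: 0.0
```

```bash
python3 - <<'E'
from h import *
s=arm.read_state();im=arm.grab_frame("wrist");cv2.imwrite("pics/d.png",im);a=arm.grab_frame("side");cv2.imwrite("pics/ds.png",a);b=arm.grab_frame("scene");cv2.imwrite("pics/dc.png",b);print(s['time'],s['tool_pos'],s['tool_rot'])
m=((im[...,0].astype(int)-im[...,1]>10)&(im[...,0]<140)).astype('uint8')
n,l,st,ce=cv2.connectedComponentsWithStats(m)
for i in range(1,n):
    if 100<st[i,4]<3000: print("mouth",st[i],ce[i])
print("rim centres pred top z46, z40, nest34",proj("wrist",[[495.5,-45.6,z] for z in(46,40,34)]))
# lid corner predictions per angle in the scene and side views (edge point ±48 in y)
u=np.array([np.cos(.695),np.sin(.695),0]);v=np.array([u[1],-u[0],0]);ctr=np.array([495.5,-45.6,0])-15*u;ctr[2]=0
H=ctr-59*u+[0,0,36]
for q in(1.8,1.85,1.9,1.95,2.0):
    e=H+114*(u*np.cos(q)+np.array([0,0,1])*np.sin(q))+16*(-u*np.sin(q)+np.array([0,0,1])*np.cos(q))
    print(q,e.round(0),[proj(n,[e+48*v,e-48*v]).round(1).tolist() for n in("scene","side","wrist")])
E
```

```text
20.5333 [495.65572438 -45.18420144 162.62981629] [-3.14142495e+00 -3.82391008e-05  6.97890444e-01]
mouth [492 216  71  46 516] [522.63372093 235.0620155 ]
mouth [302 227  28  24 521] [315.41458733 238.2975048 ]
mouth [517 230  56  60 578] [544.38581315 259.35467128]
rim centres pred top z46, z40, nest34 [[315.24532977 241.07359065]
 [315.24542146 238.52213399]
 [315.24551096 236.08400535]]
1.8 [ 407. -120.  143.] [[[412.2, 257.1], [348.3, 260.8]], [[345.4, 161.0], [371.7, 175.8]], [[401.9, 494.3], [227.6, 494.1]]]
1.85 [ 403. -123.  141.] [[[412.9, 260.6], [348.7, 264.4]], [[347.6, 161.5], [373.9, 176.4]], [[400.2, 497.1], [229.3, 496.9]]]
1.9 [ 399. -126.  139.] [[[413.5, 264.2], [349.1, 268.1]], [[349.6, 162.2], [376.0, 177.1]], [[398.4, 499.2], [231.1, 499.0]]]
1.95 [ 395. -130.  136.] [[[414.1, 267.9], [349.5, 271.8]], [[351.6, 163.1], [378.0, 177.9]], [[396.7, 500.6], [232.8, 500.4]]]
2.0 [ 391. -133.  133.] [[[414.6, 271.7], [349.9, 275.6]], [[353.5, 164.0], [380.0, 178.8]], [[394.9, 501.5], [234.5, 501.3]]]
```

The loupe is seated: its mouth is at (315,238), where a seated loupe should appear. Next I'll take the shut gripper over and behind the lid.

>>> {"fn": "play_rows", "kwargs": {
  "deltas": [
    [0, 0, -35, 0, 0, 0, 0],
    [-10, 0, -62, 0, 0, 0, 0],
    [-40, 0, -65, 0, 0, 0, 0],
    [-72, 0, -65, 0, 0, 0, 0],
    [-104, 0, -65, 0, 0, 0, 0],
    [-136, 0, -65, 0, 0, 0, 0],
    [-160, 0, -65, 0, 0, 0, 0],
    [-160, 0, -65, 0, 0, 0, 0]
  ]
}}

```text
time: 21.35
tool_pos: [368.5, -151.7, 227.1]
tool_rot: [-3.141, 0.004, 0.69]
wrist_force: [0.3, 0.6, -0.3]
opening: -0.1
gripper_force: 0.0
```

>>> {"fn": "play_rows", "kwargs": {
  "deltas": [
    [0, 0, 0, 0, 0, 0, 0],
    [0, 0, 0, 0, 0, 0, 0],
    [0, 0, 0, 0, 0, 0, 0],
    [0, 0, 0, 0, 0, 0, 0],
    [0, 0, 0, 0, 0, 0, 0],
    [0, 0, 0, 0, 0, 0, 0],
    [0, 0, 0, 0, 0, 0, 0],
    [0, 0, 0, 0, 0, 0, 0]
  ]
}}

```text
time: 22.02
tool_pos: [373.2, -147.8, 227.6]
tool_rot: [-3.141, -0.0, 0.698]
wrist_force: [0.7, 0.2, 0.1]
opening: -0.2
gripper_force: 0.0
```

```bash
cat >> h.py <<'E'
U=np.array([np.cos(.695),np.sin(.695),0]);V=np.array([U[1],-U[0],0]);HG=np.array([484,-55.2,36])-59*U
def sv():
    s=arm.read_state();d=s["tool_pos"]-[HG[0],HG[1],0];return "t %.2f s %.1f v %.1f ztip %.1f"%(s["time"],d@U,d@V,s["tool_pos"][2]-25),s["tool_rot"].round(3),s["wrist_force"].round(1)
E
python3 -c "
from h import *
print(sv(),arm.read_state()['qpos'].round(2))"
```

```text
('t 22.02 s -85.4 v 0.2 ztip 202.6', array([-3.141, -0.   ,  0.698]), array([0.7, 0.2, 0.1])) [ 0.88 -0.05 -0.59  2.16 -0.03  1.02 -0.56]
```

>>> {"fn": "play_rows", "kwargs": {
  "deltas": [
    [0, 0, 20, 0, 0, 0, 0],
    [0, 0, 42, 0, 0, 0, 0],
    [0, 0, 62, 0, 0, 0, 0],
    [0, 0, 77, 0, 0, 0, 0],
    [5, 0, 77, 0, 0, 0, 0],
    [12, 0, 77, 0, 0, 0, 0],
    [18, 0, 77, 0, 0, 0, 0],
    [22, 0, 77, 0, 0, 0, 0]
  ]
}}

```text
time: 22.68
tool_pos: [391.9, -133.5, 152.1]
tool_rot: [3.139, -0.001, 0.699]
wrist_force: [-1.2, -0.2, 1.9]
opening: 0.2
gripper_force: 0.5
```

>>> {"fn": "play_rows", "kwargs": {
  "deltas": [
    [4, 0, 0, 0, 0, 0, 0],
    [8, 0, 0, 0, 0, 0, 0],
    [13, 0, 0, 0, 0, 0, 0],
    [18, 0, 0, 0, 0, 0, 0],
    [23, 0, 0, 0, 0, 0, 0],
    [28, 0, 0, 0, 0, 0, 0],
    [33, 0, 0, 0, 0, 0, 0],
    [38, 0, 0, 0, 0, 0, 0]
  ]
}}

```text
time: 23.35
tool_pos: [419.4, -109.1, 150.6]
tool_rot: [-3.141, -0.0, 0.698]
wrist_force: [-0.6, -0.1, -0.0]
opening: -0.1
gripper_force: 0.3
```

```bash
python3 -c "
from h import *
print(sv())
b=arm.grab_frame('scene');cv2.imwrite('pics/l1c.png',b);a=arm.grab_frame('side');cv2.imwrite('pics/l1s.png',a)"
```

```text
('t 23.35 s -25.1 v 0.0 ztip 125.6', array([-3.141, -0.   ,  0.698]), array([-0.6, -0.1, -0. ]))
```

>>> {"fn": "play_rows", "kwargs": {
  "deltas": [
    [8, 0, -1, 0, 0, 0, 0],
    [17, 0, -3, 0, 0, 0, 0],
    [25, 0, -4, 0, 0, 0, 0],
    [33, 0, -5, 0, 0, 0, 0],
    [42, 0, -4, 0, 0, 0, 0],
    [50, 0, -2.5, 0, 0, 0, 0],
    [57, 0, -0.5, 0, 0, 0, 0],
    [63, 0, 1.5, 0, 0, 0, 0]
  ]
}}

```text
time: 24.12
tool_pos: [468.1, -68.2, 149.0]
tool_rot: [-3.141, -0.0, 0.698]
wrist_force: [-1.0, 0.6, 0.3]
opening: -0.3
gripper_force: 0.1
```

```bash
python3 - <<'E'
from h import *
print(sv())
for f in("scene","side"):
    im=arm.grab_frame(f);cv2.imwrite(f"pics/l2{f}.png",im);old=cv2.imread("pics/dc.png" if f=="scene" else "pics/ds.png")
    for q in(.7,.9,1.1,1.3,1.6):
        e=HG+114*(U*np.cos(q)+np.array([0,0,1])*np.sin(q))+16*(-U*np.sin(q)+np.array([0,0,1])*np.cos(q))
        P=proj(f,[e+40*V,e-40*V]);print(f,q,P.round().tolist(),[im[int(y)+2,int(x)].tolist() for x,y in P])
E
```

```text
('t 24.12 s 38.5 v -0.2 ztip 124.0', array([-3.141, -0.   ,  0.698]), array([-1. ,  0.6,  0.3]))
scene 0.7 [[390.0, 221.0], [343.0, 223.0]] [[102, 106, 104], [105, 110, 108]]
scene 0.9 [[393.0, 221.0], [345.0, 223.0]] [[147, 153, 151], [100, 104, 101]]
scene 1.1 [[396.0, 224.0], [347.0, 227.0]] [[143, 149, 147], [97, 100, 98]]
scene 1.3 [[399.0, 230.0], [349.0, 233.0]] [[147, 161, 167], [96, 99, 98]]
scene 1.6 [[404.0, 245.0], [352.0, 248.0]] [[153, 167, 173], [99, 102, 100]]
side 0.7 [[297.0, 182.0], [317.0, 196.0]] [[85, 85, 86], [84, 87, 88]]
side 0.9 [[306.0, 174.0], [326.0, 188.0]] [[100, 103, 104], [96, 100, 100]]
side 1.1 [[315.0, 168.0], [335.0, 181.0]] [[94, 124, 151], [75, 71, 72]]
side 1.3 [[324.0, 164.0], [345.0, 176.0]] [[40, 41, 42], [110, 120, 126]]
side 1.6 [[339.0, 161.0], [360.0, 174.0]] [[22, 21, 21], [114, 124, 130]]
```

>>> {"fn": "play_rows", "kwargs": {
  "deltas": [
    [6, 0, 3.5, 0, 0, 0, 0],
    [12, 0, 8, 0, 0, 0, 0],
    [18, 0, 13, 0, 0, 0, 0],
    [24, 0, 18, 0, 0, 0, 0],
    [28, 0, 22, 0, 0, 0, 0],
    [31, 0, 26, 0, 0, 0, 0],
    [34, 0, 30, 0, 0, 0, 0],
    [37, 0, 34, 0, 0, 0, 0]
  ]
}}

```text
time: 24.88
tool_pos: [495.7, -45.1, 114.7]
tool_rot: [-3.141, 0.0, 0.698]
wrist_force: [0.1, 0.1, -0.3]
opening: -0.2
gripper_force: 0.0
```

>>> {"fn": "play_rows", "kwargs": {
  "deltas": [
    [1, 0, 1, 0, 0, 0, 0],
    [2, 0, 3, 0, 0, 0, 0],
    [4, 0, 6, 0, 0, 0, 0],
    [5, 0, 9, 0, 0, 0, 0],
    [7, 0, 12, 0, 0, 0, 0],
    [8, 0, 14, 0, 0, 0, 0],
    [9, 0, 15, 0, 0, 0, 0],
    [9, 0, 15, 0, 0, 0, 0]
  ]
}}

```text
time: 25.55
tool_pos: [502.5, -39.3, 100.0]
tool_rot: [-3.141, 0.0, 0.698]
wrist_force: [-0.1, 0.2, 0.3]
opening: 0.0
gripper_force: 0.0
```

```bash
python3 - <<'E'
from h import *
print(sv())
E
```

```text
('t 25.55 s 83.4 v -0.4 ztip 75.0', array([-3.141,  0.   ,  0.698]), array([-0.1,  0.2,  0.3]))
```

>>> {"fn": "play_rows", "kwargs": {
  "deltas": [
    [3, 0, 0, 0, 0, 0, 0],
    [6, 0, 1, 0, 0, 0, 0],
    [8, 0, 3, 0, 0, 0, 0],
    [8, 0, 5, 0, 0, 0, 0],
    [8, 0, 6, 0, 0, 0, 0],
    [8, 0, 7, 0, 0, 0, 0],
    [8, 0, 7, 0, 0, 0, 0],
    [8, 0, 7, 0, 0, 0, 0]
  ]
}}

```text
time: 26.22
tool_pos: [508.5, -34.4, 93.1]
tool_rot: [-3.141, 0.0, 0.698]
wrist_force: [-0.3, -0.3, 0.5]
opening: 0.1
gripper_force: 0.0
```

>>> {"fn": "play_rows", "kwargs": {
  "deltas": [
    [0, 0, 0.5, 0, 0, 0, 0],
    [0, 0, 1, 0, 0, 0, 0],
    [0, 0, 1.5, 0, 0, 0, 0],
    [0, 0, 2, 0, 0, 0, 0],
    [0, 0, 2, 0, 0, 0, 0],
    [0, 0, 2, 0, 0, 0, 0],
    [0, 0, 2, 0, 0, 0, 0],
    [0, 0, 2, 0, 0, 0, 0]
  ]
}}

```text
time: 26.88
tool_pos: [508.7, -34.3, 91.2]
tool_rot: [3.142, -0.0, 0.698]
wrist_force: [0.0, 0.3, -0.3]
opening: -0.2
gripper_force: 0.0
```

>>> {"fn": "play_rows", "kwargs": {
  "deltas": [
    [0, 0, 0.5, 0, 0, 0, 0],
    [0, 0, 1, 0, 0, 0, 0],
    [0, 0, 1.5, 0, 0, 0, 0],
    [0, 0, 2, 0, 0, 0, 0],
    [0, 0, 2, 0, 0, 0, 0],
    [0, 0, 2, 0, 0, 0, 0],
    [0, 0, 2, 0, 0, 0, 0],
    [0, 0, 2, 0, 0, 0, 0]
  ]
}}

```text
time: 27.55
tool_pos: [508.7, -34.3, 89.2]
tool_rot: [3.142, -0.0, 0.698]
wrist_force: [-0.0, -0.0, -0.6]
opening: 0.1
gripper_force: 0.0
```

```bash
python3 - <<'E'
from h import *
print(sv())
E
```

```text
('t 27.55 s 91.3 v -0.2 ztip 64.2', array([ 3.142, -0.   ,  0.698]), array([-0. , -0. , -0.6]))
```

>>> {"fn": "play_rows", "kwargs": {
  "deltas": [
    [0, 0, 0.5, 0, 0, 0, 0],
    [0, 0, 1, 0, 0, 0, 0],
    [0, 0, 1.5, 0, 0, 0, 0],
    [0, 0, 2, 0, 0, 0, 0],
    [0, 0, 2, 0, 0, 0, 0],
    [0, 0, 2, 0, 0, 0, 0],
    [0, 0, 2, 0, 0, 0, 0],
    [0, 0, 2, 0, 0, 0, 0]
  ]
}}

```text
time: 28.22
tool_pos: [509.0, -34.1, 87.4]
tool_rot: [3.141, -0.001, 0.698]
wrist_force: [0.3, -0.0, 3.3]
opening: -0.0
gripper_force: 1.4
```

>>> {"fn": "play_rows", "kwargs": {
  "deltas": [
    [0, 0, 0.5, 0, 0, 0, 0],
    [0, 0, 1, 0, 0, 0, 0],
    [0, 0, 1.5, 0, 0, 0, 0],
    [0, 0, 2, 0, 0, 0, 0],
    [0, 0, 2, 0, 0, 0, 0],
    [0, 0, 2, 0, 0, 0, 0],
    [0, 0, 2, 0, 0, 0, 0],
    [0, 0, 2, 0, 0, 0, 0]
  ]
}}

```text
time: 28.88
tool_pos: [509.3, -33.9, 86.0]
tool_rot: [3.141, -0.001, 0.698]
wrist_force: [-0.5, 0.2, 6.0]
opening: 0.3
gripper_force: 3.5
```

>>> {"fn": "play_rows", "kwargs": {
  "deltas": [
    [0, 0, 0.5, 0, 0, 0, 0],
    [0, 0, 1, 0, 0, 0, 0],
    [0, 0, 1.5, 0, 0, 0, 0],
    [0, 0, 2, 0, 0, 0, 0],
    [0, 0, 2, 0, 0, 0, 0],
    [0, 0, 2, 0, 0, 0, 0],
    [0, 0, 2, 0, 0, 0, 0],
    [0, 0, 2, 0, 0, 0, 0]
  ]
}}

```text
time: 29.55
tool_pos: [509.6, -33.7, 84.5]
tool_rot: [3.141, -0.001, 0.698]
wrist_force: [-1.7, 1.1, 9.3]
opening: -0.0
gripper_force: 4.7
```

>>> {"fn": "play_rows", "kwargs": {
  "deltas": [
    [0, 0, 0.5, 0, 0, 0, 0],
    [0, 0, 1, 0, 0, 0, 0],
    [0, 0, 1.5, 0, 0, 0, 0],
    [0, 0, 1.5, 0, 0, 0, 0],
    [0, 0, 1.5, 0, 0, 0, 0],
    [0, 0, 1.5, 0, 0, 0, 0],
    [0, 0, 1.5, 0, 0, 0, 0],
    [0, 0, 1.5, 0, 0, 0, 0]
  ]
}}

```text
time: 30.22
tool_pos: [509.9, -33.4, 82.7]
tool_rot: [3.141, -0.002, 0.698]
wrist_force: [-0.3, 3.1, 7.3]
opening: 0.0
gripper_force: 3.4
```

>>> {"fn": "play_rows", "kwargs": {
  "deltas": [
    [0, 0, 0.3, 0, 0, 0, 0],
    [0, 0, 0.6, 0, 0, 0, 0],
    [0, 0, 1, 0, 0, 0, 0],
    [0, 0, 1, 0, 0, 0, 0],
    [0, 0, 1, 0, 0, 0, 0],
    [0, 0, 1, 0, 0, 0, 0],
    [0, 0, 1, 0, 0, 0, 0],
    [0, 0, 1, 0, 0, 0, 0]
  ]
}}

```text
time: 30.88
tool_pos: [510.0, -33.3, 81.7]
tool_rot: [3.141, -0.003, 0.698]
wrist_force: [-1.1, 1.5, 6.5]
opening: 0.0
gripper_force: 3.3
```

>>> {"fn": "play_rows", "kwargs": {
  "deltas": [
    [0, 0, 0.3, 0, 0, 0, 0],
    [0, 0, 0.6, 0, 0, 0, 0],
    [0, 0, 1, 0, 0, 0, 0],
    [0, 0, 1, 0, 0, 0, 0],
    [0, 0, 1, 0, 0, 0, 0],
    [0, 0, 1, 0, 0, 0, 0],
    [0, 0, 1, 0, 0, 0, 0],
    [0, 0, 1, 0, 0, 0, 0]
  ]
}}

```text
time: 31.55
tool_pos: [510.2, -33.2, 80.8]
tool_rot: [3.14, -0.003, 0.699]
wrist_force: [-0.5, 2.1, 6.1]
opening: -0.6
gripper_force: 3.4
```

>>> {"fn": "play_rows", "kwargs": {
  "deltas": [
    [0, 0, 0.3, 0, 0, 0, 0],
    [0, 0, 0.6, 0, 0, 0, 0],
    [0, 0, 1, 0, 0, 0, 0],
    [0, 0, 1.3, 0, 0, 0, 0],
    [0, 0, 1.3, 0, 0, 0, 0],
    [0, 0, 1.3, 0, 0, 0, 0],
    [0, 0, 1.3, 0, 0, 0, 0],
    [0, 0, 1.3, 0, 0, 0, 0]
  ]
}}

```text
time: 32.22
tool_pos: [510.4, -33.0, 79.6]
tool_rot: [3.14, -0.003, 0.699]
wrist_force: [-0.4, 1.6, 7.5]
opening: 0.0
gripper_force: 3.7
```

>>> {"fn": "play_rows", "kwargs": {
  "deltas": [
    [0, 0, 0.3, 0, 0, 0, 0],
    [0, 0, 0.6, 0, 0, 0, 0],
    [0, 0, 1, 0, 0, 0, 0],
    [0, 0, 1.3, 0, 0, 0, 0],
    [0, 0, 1.3, 0, 0, 0, 0],
    [0, 0, 1.3, 0, 0, 0, 0],
    [0, 0, 1.3, 0, 0, 0, 0],
    [0, 0, 1.3, 0, 0, 0, 0]
  ]
}}

```text
time: 32.88
tool_pos: [510.5, -32.9, 78.5]
tool_rot: [3.14, -0.004, 0.699]
wrist_force: [0.0, 2.5, 8.4]
opening: 0.1
gripper_force: 4.2
```

>>> {"fn": "play_rows", "kwargs": {
  "deltas": [
    [0, 0, 0.3, 0, 0, 0, 0],
    [0, 0, 0.6, 0, 0, 0, 0],
    [0, 0, 0.9, 0, 0, 0, 0],
    [0, 0, 1.2, 0, 0, 0, 0],
    [0, 0, 1.2, 0, 0, 0, 0],
    [0, 0, 1.2, 0, 0, 0, 0],
    [0, 0, 1.2, 0, 0, 0, 0],
    [0, 0, 1.2, 0, 0, 0, 0]
  ]
}}

```text
time: 33.55
tool_pos: [510.5, -32.9, 78.3]
tool_rot: [3.14, -0.003, 0.699]
wrist_force: [-3.3, 2.3, 15.3]
opening: 0.1
gripper_force: 7.6
```

Hard stop: 15 N with no further travel. I'll back off and check whether the lid follows.

>>> {"fn": "play_rows", "kwargs": {
  "deltas": [
    [0, 0, -1, 0, 0, 0, 0],
    [0, 0, -2, 0, 0, 0, 0],
    [0, 0, -3, 0, 0, 0, 0],
    [0, 0, -4, 0, 0, 0, 0],
    [0, 0, -5, 0, 0, 0, 0],
    [0, 0, -5, 0, 0, 0, 0],
    [0, 0, -5, 0, 0, 0, 0],
    [0, 0, -5, 0, 0, 0, 0]
  ]
}}

```text
time: 34.22
tool_pos: [508.0, -34.7, 80.3]
tool_rot: [-3.141, 0.001, 0.697]
wrist_force: [-0.5, -0.5, -0.6]
opening: 0.2
gripper_force: 0.0
```

```bash
python3 - <<'E'
from h import *
print(sv())
E
```

```text
('t 34.22 s 90.5 v -0.4 ztip 55.3', array([-3.141e+00,  1.000e-03,  6.970e-01]), array([-0.5, -0.5, -0.6]))
```

At z 80.3 the force is zero, where it was 6 N on the way down, so the lid is caught. I'll back well off and check it with the cameras.

>>> {"fn": "play_rows", "kwargs": {
  "deltas": [
    [0, 0, -8, 0, 0, 0, 0],
    [0, 0, -25, 0, 0, 0, 0],
    [0, 0, -50, 0, 0, 0, 0],
    [0, 0, -80, 0, 0, 0, 0],
    [0, 0, -110, 0, 0, 0, 0],
    [0, 0, -130, 0, 0, 0, 0],
    [0, 0, -130, 0, 0, 0, 0],
    [0, 0, -130, 0, 0, 0, 0]
  ]
}}

```text
time: 34.88
tool_pos: [509.7, -34.4, 212.8]
tool_rot: [3.138, -0.002, 0.698]
wrist_force: [-0.6, 0.2, -0.3]
opening: 0.0
gripper_force: 0.0
```

```bash
python3 - <<'E'
from h import *
print(sv())
im=arm.grab_frame("side");cv2.imwrite("pics/fs.png",im);g=cv2.GaussianBlur(im,(0,0),.6).mean(2)
for q in(.02,.06,.1,.14):
    e=HG+114*(U*np.cos(q)+np.array([0,0,1])*np.sin(q))+16*(-U*np.sin(q)+np.array([0,0,1])*np.cos(q))
    b=e-16*np.array([0,0,1]);print(q,proj("side",[e-30*V,b-30*V,e+30*V,b+30*V]).round(1).tolist())
q=.06;e=HG+114*(U*np.cos(q)+np.array([0,0,1])*np.sin(q))+16*(-U*np.sin(q)+np.array([0,0,1])*np.cos(q))
for k in(-30,30):
    u,v=proj("side",[e+k*V])[0].astype(int);print(k,u,v-14,g[v-14:v+34,u-1:u+2].mean(1).round().astype(int).tolist())
E
```

```text
('t 34.88 s 92.1 v 0.5 ztip 187.8', array([ 3.138e+00, -2.000e-03,  6.980e-01]), array([-0.6,  0.2, -0.3]))
0.02 [[298.1, 230.2], [298.2, 237.5], [284.0, 218.4], [284.2, 225.5]]
0.06 [[298.4, 228.0], [298.5, 235.3], [284.3, 216.3], [284.5, 223.4]]
0.1 [[298.9, 225.8], [298.9, 233.1], [284.7, 214.1], [284.9, 221.3]]
0.14 [[299.4, 223.6], [299.4, 231.0], [285.2, 212.0], [285.4, 219.2]]
-30 298 213 [119, 111, 102, 99, 101, 101, 101, 102, 102, 102, 102, 102, 102, 102, 103, 103, 104, 102, 99, 97, 96, 97, 96, 94, 87, 81, 84, 91, 95, 97, 96, 97, 97, 96, 95, 95, 96, 96, 96, 95, 96, 98, 104, 114, 125, 135, 138, 138]
30 284 202 [110, 101, 96, 93, 99, 131, 145, 122, 108, 99, 96, 100, 111, 105, 103, 103, 104, 102, 99, 97, 98, 102, 98, 93, 90, 91, 97, 103, 103, 102, 102, 102, 102, 102, 102, 102, 103, 105, 104, 99, 103, 120, 126, 130, 134, 136, 138, 139]
```

The side view puts the lid's front edge at about row 230, with its rim at 238. That gives an angle of about 0.02 rad, so it is caught with the robot clear. I'll hand it in.

```bash
python3 -c "
from rig import arm
print(arm.job_done())"
```

```text
the job is handed in; nothing more can be done
None
```

I handed the job in after about 35 s: the loupe stands in the nest after one regrasp, and the lid is caught at about 0.02 rad by camera, with a highest measured push of about 16 N and the robot clear (no verdict came back).

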